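# Slide a flat sign board out of its stock deck and set it on the sloping easel

### The arm

A 7-joint arm with a two-finger parallel gripper is mounted at the origin on a cart in front of the work surface, level with it; the furniture and walls round the work are solid. World frame = base frame: x ahead of the robot, y to its left, z up, the work surface at z = 0. Lengths are in mm, angles in rad, forces in N, time in s.
With the tool pointing down it reaches from about 425 to 1025 mm from the base axis. Payload 3.6 kg.
Tool frame: the origin (TCP) lies on the centre line of the jaws, within the pads' length; the fingertips stand 14 mm ahead of it and the grasp point (between the pads) lies 5 mm behind it; z points along the fingers, x is the direction in which the jaws open and shut, and the axes are right-handed (so a half turn about z gives the same grasp; the last joint's range is limited). The gripper opens to 85 mm and grips with 20 to 120 N. Pads are 22 mm wide; open, the fingers measure 114 mm over their backs; the gripper's body (76 mm by 85 mm) begins 54 mm behind the grasp point. The pads swing forward as they close: fully open they stand 13 mm farther back than shut.
Start: joints at [-1.284, 0.591, 0.048, 1.609, -0.033, 0.943, -0.034], TCP at [268.778, 673.341, 245.302] pointing down, gripper open.
Joint ranges: [-2.69, 2.69], [-0.47, 2.24], [-1.27, 1.36], [0.19, 2.51], [-1.53, 4.68], [0.08, 2.07], [-3.09, 3.09]. Speed limits (rad/s): [2.57, 2.57, 3.14, 3.14, 3.14, 3.14, 3.14].

### API

Orientations are given as a unit quaternion [w, x, y, z].
In Python, from rig import manip gives the robot as it stands. The module is installed in compiled form; this text tells all that it offers.
- The arm moves only by the tool apply_moves, never from a script. Its argument "series" is a list of rows, each an object of numbers: "grip": the opening, from -1 (shut) to 1 (fully open), so that 0 is half open; "x", "y", "z": the shift along the tool's x, y, z in units of 25 mm (1.0 is 25 mm); "turn": the turn about the tool's z in units of 5 degrees (1.0 is 5 degrees). A call has 1 to 10 rows; each row shifts and turns the commanded pose from where the row before left it, along the tool's axes as they then stand; what a row does not reach is not made up. A row lasts 1/8 s, in which the tool goes at most 62.5 mm and 10.7 degrees, less where a joint would pass 70% of its speed; a pose out of reach is approached as far as the arm can. A call is refused whole if a number of a shift passes 1 or a number of a turn 1, either way. A call with a gripper value outside its range is refused whole. The fingers move at their own pace and stop on an object; the grip force is fixed at half the most. Time passes only in rows, so rows that do not move let the fingers close. It gives the time, the measured TCP pose, the force and the opening at its end, in the units of the state.
- manip.sense(): the state, without advancing time (a new reading comes with each control period).
- manip.snapshot(name): name is "side" or "top" or "wrist"; returns a dict with "frame" (420x560x3 uint8, red, green, blue), "K" (3x3 intrinsics, pixels), "pose" (4x4, takes a point from camera to world coordinates); the wrist camera has in their place "T_tool_cam" (4x4, takes a point from camera to tool coordinates, whose origin is the TCP and whose axes are the tool frame's). Camera axes: x right, y down, z forward; pixel columns grow to the right and rows downward; lengths in mm; the calibration is good to about 2 mm. A picture is of the moment at which its call begins: read the wrist's pose just before it. There is no depth.
- manip.job_done(): hands the job in, once; it reports no verdict.
The state is a dict: "time": time; "joints": joint angles; "joint_vel": joint speeds; "joint_torque": joint torques, N m; "tool_pos": TCP position; "tcp_rot": TCP orientation; "contact_force": force on the tool from outside, world axes, zero at the start; "torque": the same for the moment, N m; "grip_width": finger opening in mm.
Only numpy, scipy, OpenCV 4.12 (cv2) and the standard library are available. Lean on these libraries where they do the work, as an engineer would, in place of code of your own. Each camera call takes 0.05 s, during which the arm holds its last target.

### The job

Slide the thin blank sign board forward on its stock deck until its front end sticks out past the deck's front edge, grip it by its sides there, and carry it to the sloping easel without ever letting it fall onto the table. While still holding it, lay it flat on the slope, centred and straight, with its lower end against the lip, then let go; leave the other things where they are.

Things in the scene. Friction and masses are not known exactly. Their poses are not given: they have to be found in the camera images.
- stock_deck: fixed wooden deck on a pedestal (75 x 40 mm, foot 100 x 56 mm). Board 150 (x) x 78 (y) x 10 mm, top 60 mm above the table, free air under both ends. A 9 mm fence on each long side, top 68.5 mm above the table, leaves a 60 mm wide channel open at both ends. Origin: on the table under the centre; x from front edge (left, towards the robot, x = -75 mm) to back edge (+75), z up
- deck_front (a point): middle of the deck's front edge, on the channel floor (60 mm above the table); same axes as stock_deck
- sign_board: loose flat wooden board 130 (x) x 56 (y) x 6 mm, 40 to 85 g, two brass eyelets and two dark lines on its face; lies in the deck's channel along its length, 2 mm from each fence: too long and closely fenced to be gripped there, but its back end is free to be pushed. Origin: centre of its underside; z: normal of its face. Both ends alike
- easel: fixed wooden easel: a foot 120 x 60 x 10 mm, reaching from 15 mm in front of the origin to 105 mm behind it, carries the sloping rest. Origin: on the table, 40 mm below the lower end of the slope's surface; +x points to the high end of the slope (to the right and away from the robot); z up
- easel_rest: the easel's sloping board, 120 x 40 mm (fingers pass on both sides), rising away (to the right and far side) at 0.60 rad (34 deg) from level. Origin: mid-width on the surface, at the inner face of the lip at its low end; x up the slope, y across, z its normal. Lip 40 wide, 8 thick, 10 mm high. In place, the sign board's centre is 65 mm up from the lip; let go short of it, it may slide or stay
- spool_navy: bystander: wooden spool with dark thread, 48 mm wide, 32 high; origin: centre of its underside
- spool_rust: bystander: wooden spool with brown thread, 50 mm wide, 36 high; origin: centre of its underside
- thread_block: bystander: grooved wax block 30 x 46 x 18 mm; origin: centre of its underside
- eyelet_tin: bystander: round tin, 62 mm wide, 23 high; origin: centre of its underside
- glue_bottle: bystander: glue bottle, 41 mm wide, 108 high; origin: centre of its underside
- tape_masking: bystander: roll of tape, 96 mm wide, 25 high; origin: centre of its underside
- sage_tray_0: bystander: padded jewellery tray 98 x 108 x 37 mm; origin: centre of its underside
- sage_tray_1: bystander: padded jewellery tray 98 x 108 x 37 mm; origin: centre of its underside
- marker_pen: bystander: pen, 135 mm long, 16 thick; origin: centre of its underside

How it is judged (in metres and radians):
On the way, in this order (a step that is already met when the one before it is completed fails the run):
1. the sign board lies flat on the deck with its front end sticking out at least 20 mm past the deck's front edge (x of sign_board in the frame of deck_front between -0.02 and 0.045 m and angle between sign_board's own z axis and vertical below 0.1 rad and contact force between sign_board and stock_deck above 0.05 N), for 0.1 s.
2. the fingers lift the board clear of the deck (contact force between the fingers and sign_board above 0.5 N and contact force between anything else and stock_deck below 0.01 N and height (world z) of sign_board above 0.075 m), for 0.1 s.
3. the board, still held by the fingers, is laid along the slope (within 0.2 rad) and touches the easel (contact force between the fingers and sign_board above 0.5 N and contact force between sign_board and easel above 0.05 N and angle between the z axis of sign_board and the z axis of easel_rest, either way round below 0.2 rad and angle between the x axis of sign_board and the x axis of easel_rest, either way round below 0.3 rad), for 0.05 s.
At the end, for the whole second after the job is handed in: the sign board lies at rest on the easel's slope, released: flat on it within 0.08 rad, straight within 0.15 rad, centred across within 10 mm, its lower end within 6 mm of the lip (angle between the z axis of sign_board and the z axis of easel_rest, either way round below 0.08 rad and angle between the x axis of sign_board and the x axis of easel_rest, either way round below 0.15 rad and x of sign_board in the frame of easel_rest between 0.06 and 0.071 m and y of sign_board in the frame of easel_rest between -0.01 and 0.01 m and contact force between sign_board and easel above 0.05 N and contact force between the fingers and sign_board below 0.01 N and linear speed of sign_board below 0.02 m/s); the robot touches nothing.
It fails at once if another thing on the table is moved more than 30 mm (distance of any of spool_navy, spool_rust, thread_block, eyelet_tin, glue_bottle, tape_masking, sage_tray_0, sage_tray_1, marker_pen from where it was at the start of the episode above 0.03 m).
It fails at once if the sign board falls to the table (height (world z) of sign_board below 0.035 m).
It also fails if it takes over 50 s, if anything falls off the work surface, if the arm or the gripper's body presses on something with over 40 N, if the wrist force passes 120 N, or if a joint passes its speed limit or range.

## Working session

There is one attempt and no reset: what is moved stays moved. The work goes in short steps, Python scripts to look and compute and a tool call to move; the robot and the scene stay as the last step left them, time stands still between calls to the robot, and variables do not carry over. Pictures are saved under pics/ and viewed, and the job is handed in when it is done.

Besides the shell and the picture viewer there is one more tool, called after "Request:" as name(argument=value, ...), one argument or row to a line, values as JSON. apply_moves: Moves the arm, as the interface text tells. Its arguments: {"type":"object","properties":{"series":{"type":"array"}},"required":["series"]}

```bash
mkdir -p pics; ls
python3 - <<'E'
from rig import manip
import cv2,json,numpy as np
s=manip.sense();print(s)
d={}
for n in("side","top","wrist"):
    r=manip.snapshot(n);cv2.imwrite(f"pics/{n}0.png",r["frame"][:,:,::-1])
    d[n]={k:np.array(v).tolist() for k,v in r.items() if k!="frame"}
    print(n,{k:np.round(v,3).tolist() for k,v in d[n].items()})
json.dump(d,open("cal.json","w"))
E
```

```text
pics
{'time': 0.0, 'joints': array([-1.28447039,  0.59212251,  0.04828501,  1.60984615, -0.03327099,
        0.94268014, -0.03366987]), 'joint_vel': array([-9.90909119e-04, -1.02685940e-03, -4.37246965e-04, -1.22886317e-03,
        2.58506048e-03, -2.10491509e-03, -2.85411694e-05]), 'joint_torque': array([ 2.04339872e-04, -5.48692024e+01,  1.54580500e+00, -1.98125035e+01,
        9.22711508e-03,  8.67160183e-03,  1.30315283e-05]), 'tool_pos': array([268.49321227, 672.5876889 , 244.12915617]), 'tcp_rot': array([ 6.89480774e-04,  8.27836819e-01,  5.60967854e-01, -8.90385848e-04]), 'contact_force': array([ 0.07126299, -0.33635387, -0.31064495]), 'torque': array([ 0.016846  ,  0.01887808, -0.02977804]), 'grip_width': 85.25630187698806}
side {'K': [[447.772, 0.0, 283.794], [0.0, 447.772, 210.352], [0.0, 0.0, 1.0]], 'pose': [[0.822, -0.236, 0.519, -317.156], [-0.57, -0.307, 0.762, -1210.964], [-0.021, -0.922, -0.386, 697.634], [0.0, 0.0, 0.0, 1.0]]}
top {'K': [[402.273, 0.0, 277.56], [0.0, 402.273, 218.395], [0.0, 0.0, 1.0]], 'pose': [[0.074, -0.971, 0.228, 289.436], [-0.997, -0.073, 0.015, 37.196], [0.002, -0.229, -0.973, 1184.997], [0.0, 0.0, 0.0, 1.0]]}
wrist {'K': [[344.75, 0.0, 273.735], [0.0, 344.75, 210.841], [0.0, 0.0, 1.0]], 'T_tool_cam': [[1.0, -0.0, -0.0, 1.154], [0.0, 0.965, 0.263, -66.051], [0.0, -0.263, 0.965, -127.323], [0.0, 0.0, 0.0, 1.0]]}
```

View pics/top0.png

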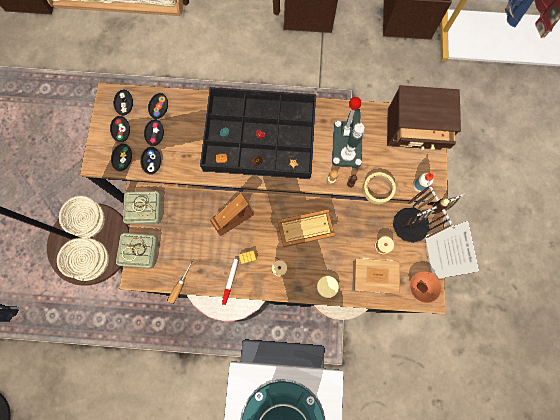

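View pics/side0.png

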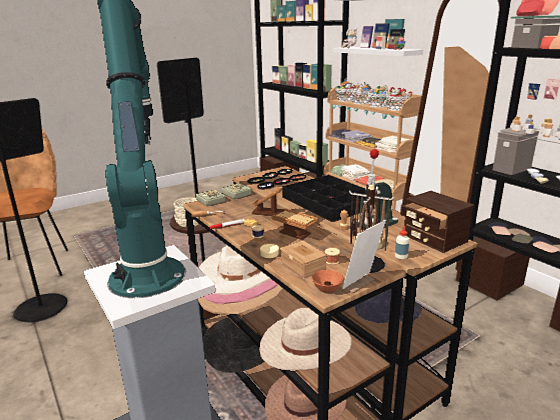

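View pics/wrist0.png

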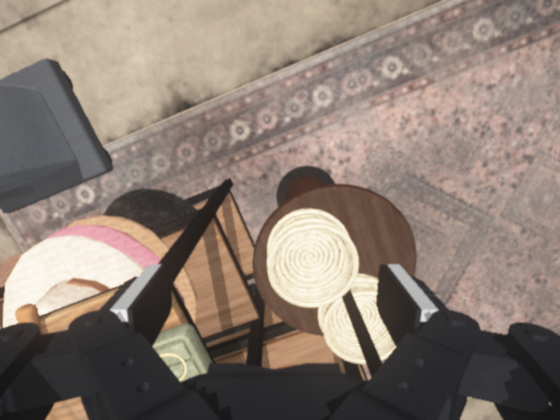

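```bash
cat > h.py <<'E'
import json,numpy as np,cv2
from scipy.spatial.transform import Rotation as R
cal=json.load(open('cal.json'))
def cam(n,state=None):
    K=np.array(cal[n]['K'])
    if n!='wrist': return K,np.array(cal[n]['pose'])
    T=np.eye(4);q=state['tcp_rot'];T[:3,:3]=R.from_quat(q,scalar_first=True).as_matrix();T[:3,3]=state['tool_pos']
    return K,T@np.array(cal['wrist']['T_tool_cam'])
def proj(n,p,state=None):
    K,P=cam(n,state);c=P[:3,:3].T@(np.array(p,float)-P[:3,3]);u=K@c;return u[:2]/u[2]
def ray(n,uv,z,state=None):
    K,P=cam(n,state);d=P[:3,:3]@np.linalg.solve(K,[uv[0],uv[1],1]);o=P[:3,3]
    return o+d*(z-o[2])/d[2]
def state(): 
    from rig import manip
    return manip.sense()
E
python3 - <<'E'
from h import *
for p in([0,0,0],[268,673,245],[500,0,0]): print(p,proj('top',p),proj('side',p))
for uv in[(305,228),(232,212),(229,281),(141,249),(279,268),(328,287),(385,244),(247,257),(380,187),(377,276),(230,100)]: print(uv,ray('top',uv,30).round())
for n in('top','side'):
    im=cv2.imread(f'pics/{n}0.png')
    c=im[170:310,120:400] if n=='top' else im[170:300,180:400]
    cv2.imwrite(f'pics/{n}0c.png',cv2.resize(c,None,fx=2.8 if n=='top' else 3.6,fy=2.8 if n=='top' else 3.6,interpolation=cv2.INTER_CUBIC))
E
```

```text
[0, 0, 0] [282.51271148 423.76786282] [146.89338758 275.33891243]
[268, 673, 245] [ -1.22230065 301.39096119] [147.40344593 140.54123623]
[500, 0, 0] [294.46357651 241.67712579] [282.62111252 232.25887471]
(305, 228) [538. -27.  30.]
(232, 212) [570. 191.  30.]
(229, 281) [368. 179.  30.]
(141, 249) [440. 443.  30.]
(279, 268) [415.  40.  30.]
(328, 287) [ 372. -102.   30.]
(385, 244) [ 507. -262.   30.]
(247, 257) [440. 135.  30.]
(380, 187) [ 680. -245.   30.]
(377, 276) [ 413. -240.   30.]
(230, 100) [933. 234.  30.]
```

View pics/top0c.png

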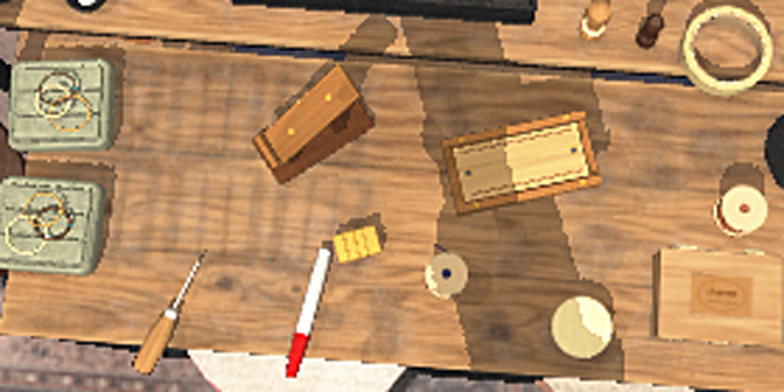

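View pics/side0c.png

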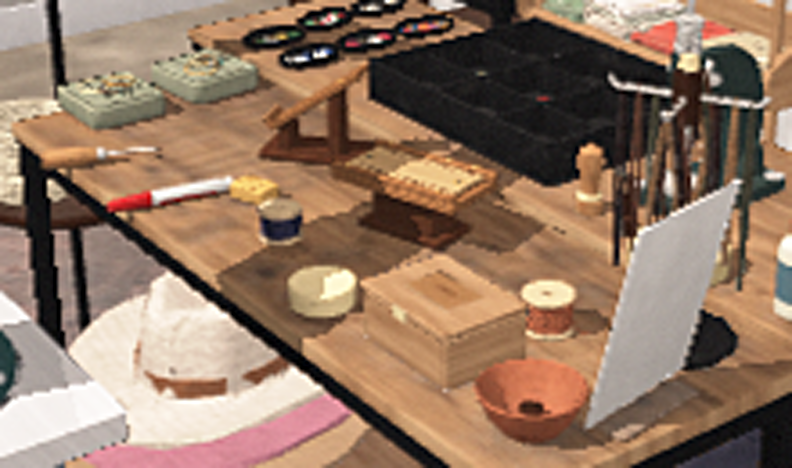

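Run:
```python
from h import *
s=state();M=R.from_quat(s['tcp_rot'],scalar_first=True).as_matrix();print(M.round(3))
im=cv2.imread('pics/top0.png')
for n,(x,y,w,h) in {'deck':(268,200,75,56),'eas':(200,185,70,56)}.items():
    c=cv2.resize(im[y:y+h,x:x+w],None,fx=10,fy=10,interpolation=cv2.INTER_CUBIC);cv2.imwrite(f'pics/t0_{n}.png',c)
```

```text
[[ 0.371  0.929 -0.001]
 [ 0.929 -0.371 -0.002]
 [-0.002  0.    -1.   ]]
```

View pics/t0_deck.png

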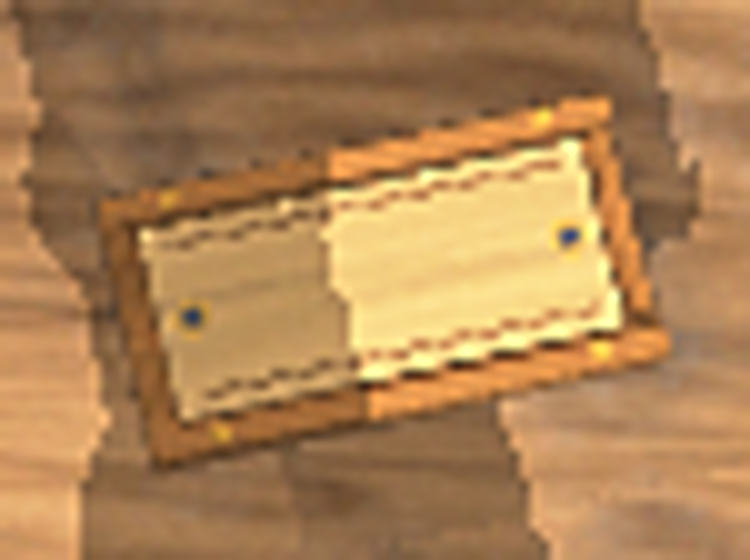

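View pics/t0_eas.png

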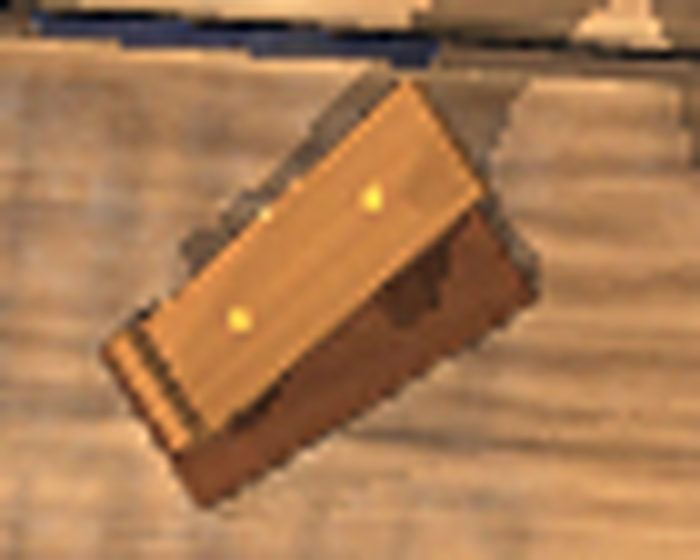

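Run:
```python
from h import *
f=lambda x0,y0,p:(x0+(p[0]+.5)/10-.5,y0+(p[1]+.5)/10-.5)
D=[ray('top',f(268,200,p),68.5) for p in[(105,200),(155,465),(668,345),(610,97)]]
D=np.array(D);print(D.round(1),np.linalg.norm(D-np.roll(D,-1,0),axis=1).round(1))
c=D.mean(0);v=(D[2]+D[3]-D[0]-D[1]);print('deck c',c,'yaw',np.degrees(np.arctan2(v[1],v[0])))
E=np.array([ray('top',f(268,200,p),66) for p in[(192,317),(569,237)]]);v=E[1]-E[0];print('eyelets',E.round(1),E.mean(0),np.linalg.norm(v),np.degrees(np.arctan2(v[1],v[0])))
B=np.array([ray('top',f(268,200,p),66) for p in[(140,230),(185,418),(625,325),(578,138)]]);print('board',B.round(1),B.mean(0),np.linalg.norm(B-np.roll(B,-1,0),axis=1).round(1))
# easel: slope low corners z40, high z 40+120 sin.6
zh=40+120*np.sin(.6)
L=[ray('top',f(200,185,p),40) for p in[(145,325),(207,432)]];H=[ray('top',f(200,185,p),zh) for p in[(408,80),(487,190)]]
l=np.mean(L,0);h=np.mean(H,0);v=h-l;print('easel lo',L,l,'hi',H,h,np.linalg.norm(v),'exp',120*np.cos(.6),np.degrees(np.arctan2(v[1],v[0])))
```

```text
[[ 548.1   52.9   68.5]
 [ 473.    33.3   68.5]
 [ 518.  -108.9   68.5]
 [ 589.1  -89.2   68.5]] [ 77.6 149.1  73.8 148. ]
deck c [532.0786685  -27.97185853  68.5       ] yaw -73.16298155825821
eyelets [[516.6  25.8  66. ]
 [547.8 -79.7  66. ]] [532.15683207 -26.9488352   66.        ] 110.0674451895395 -73.53072929536133
board [[540.7  42.4  66. ]
 [487.4  25.8  66. ]
 [523.4 -96.8  66. ]
 [577.  -80.9  66. ]] [532.12918237 -27.38699716  66.        ] [ 55.8 127.7  55.9 128.5]
easel lo [array([548.22929998, 240.57382947,  40.        ]), array([517.76748526, 219.08047134,  40.        ])] [532.99839262 229.8271504   40.        ] hi [array([608.35005979, 163.07180297, 107.75709681]), array([578.29266325, 138.18459025, 107.75709681])] [593.32136152 150.62819661 107.75709681] 120.42574071631437 exp 99.0402737891614 -52.70479131643532
```

Request:
apply_moves(
  series=[
    {"x":-0.92,"y":1,"z":0,"turn":0,"grip":1},
    {"x":-0.92,"y":1,"z":0,"turn":0,"grip":1},
    {"x":-0.92,"y":1,"z":0,"turn":0,"grip":1},
    {"x":-0.92,"y":1,"z":0,"turn":0,"grip":1},
    {"x":-0.92,"y":1,"z":0,"turn":0,"grip":1},
    {"x":-0.92,"y":1,"z":0,"turn":0,"grip":1},
    {"x":-0.92,"y":1,"z":0,"turn":0,"grip":1},
    {"x":-0.92,"y":1,"z":0,"turn":0,"grip":1},
    {"x":-0.92,"y":1,"z":0,"turn":0,"grip":1},
    {"x":-0.92,"y":1,"z":0,"turn":0,"grip":1},
  ],
)

```text
time: 1.4
tool_pos: [416.0, 365.8, 245.2]
tcp_rot: [0.0, 0.828, 0.561, -0.0]
contact_force: [0.8, 0.9, 0.1]
grip_width: 85.4
```

Request:
apply_moves(
  series=[
    {"x":-0.92,"y":1,"z":0,"turn":0,"grip":-1},
    {"x":-0.92,"y":1,"z":0,"turn":0,"grip":-1},
    {"x":-0.92,"y":1,"z":0,"turn":0,"grip":-1},
    {"x":-0.92,"y":1,"z":0,"turn":0,"grip":-1},
    {"x":-0.92,"y":1,"z":0,"turn":0,"grip":-1},
    {"x":-0.92,"y":1,"z":0,"turn":0,"grip":-1},
    {"x":-0.92,"y":1,"z":0,"turn":0,"grip":-1},
    {"x":-0.92,"y":1,"z":0,"turn":0,"grip":-1},
    {"x":-0.92,"y":1,"z":0,"turn":0,"grip":-1},
  ],
)

```text
time: 2.52
tool_pos: [548.2, 90.4, 245.1]
tcp_rot: [-0.0, 0.828, 0.561, -0.0]
contact_force: [0.1, 0.7, 0.0]
grip_width: -0.1
```

Request:
apply_moves(
  series=[
    {"x":0,"y":0,"z":0,"turn":1,"grip":-1},
    {"x":0,"y":0,"z":0,"turn":1,"grip":-1},
    {"x":0,"y":0,"z":0,"turn":1,"grip":-1},
    {"x":0,"y":0,"z":0,"turn":1,"grip":-1},
    {"x":0,"y":0,"z":0,"turn":1,"grip":-1},
    {"x":0,"y":0,"z":0,"turn":1,"grip":-1},
    {"x":0,"y":0,"z":0,"turn":1,"grip":-1},
    {"x":0,"y":0,"z":0,"turn":1,"grip":-1},
    {"x":0,"y":0,"z":0,"turn":1,"grip":-1},
    {"x":0,"y":0,"z":0,"turn":1,"grip":-1},
  ],
)

```text
time: 3.78
tool_pos: [547.7, 91.4, 245.1]
tcp_rot: [0.0, 0.988, 0.157, -0.0]
contact_force: [0.3, 0.9, -0.4]
grip_width: -0.3
```

```bash
cat > snap.py <<'E'
import sys
from rig import manip
import cv2,json,numpy as np
tag=sys.argv[1];s=manip.sense()
print({k:np.round(s[k],3).tolist() for k in('time','joints','tool_pos','tcp_rot','contact_force','grip_width')})
json.dump({k:np.array(v).tolist() for k,v in s.items()},open(f'st_{tag}.json','w'))
for n in sys.argv[2:]:
    r=manip.snapshot(n);cv2.imwrite(f'pics/{n}_{tag}.png',r['frame'][:,:,::-1])
E
python3 snap.py 1 wrist
```

```text
{'time': 3.775, 'joints': [-0.516, 0.397, 0.357, 2.006, -0.195, 0.772, 0.271], 'tool_pos': [547.696, 91.426, 245.104], 'tcp_rot': [0.0, 0.988, 0.157, -0.0], 'contact_force': [0.289, 0.859, -0.403], 'grip_width': -0.287}
```

View pics/wrist_1.png

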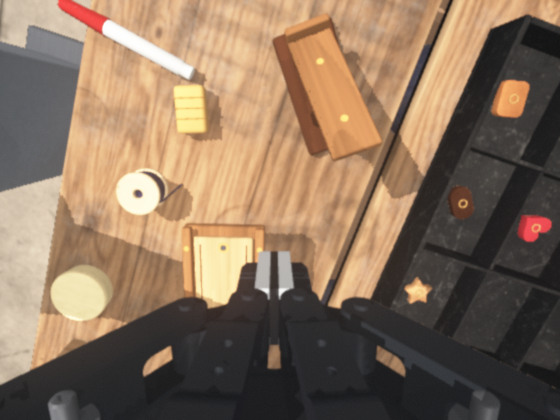

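Run:
```python
import cv2
im=cv2.imread('pics/wrist_1.png')
for n,(x,y,w,h) in {'e':(265,5,125,160),'d':(175,215,130,100)}.items():
    k=600//h;k=min(k,6);cv2.imwrite(f'pics/w1_{n}.png',cv2.resize(im[y:y+h,x:x+w],None,fx=k,fy=k,interpolation=cv2.INTER_CUBIC));print(n,k)
```

```text
e 3
d 6
```

View pics/w1_e.png

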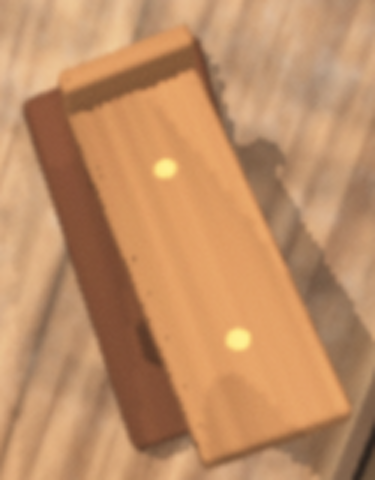

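View pics/w1_d.png

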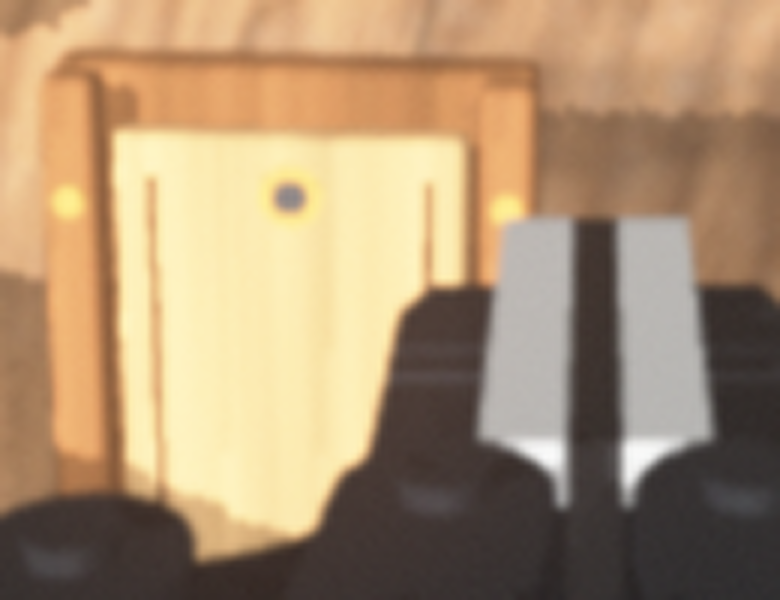

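Run:
```python
from h import *
s=json.load(open('st_1.json'))
fd=lambda p:(175+(p[0]+.5)/6-.5,215+(p[1]+.5)/6-.5)
fe=lambda p:(265+(p[0]+.5)/3-.5,5+(p[1]+.5)/3-.5)
W=lambda p,z:ray('wrist',p,z,s)
ang=lambda v:np.degrees(np.arctan2(v[1],v[0]))
pl,pr=W(fd((67,202)),68.5),W(fd((508,210)),68.5);print('pins',pl,pr,np.linalg.norm(pl-pr),'expect ~69; yaw y',ang(pr-pl))
a,b=W(fd((100,57)),60),W(fd((535,65)),60);print('edge',a,b,ang(b-a))
a,b=W(fd((115,130)),66),W(fd((470,138)),66);print('board front',a,b,np.linalg.norm(a-b),ang(b-a),(a+b)/2)
e=W(fd((289,197)),66);print('eyelet',e)
zh=40+120*np.sin(.6)
# easel: low corners of slope (at lip inner top), high corners
for nm,p,z in[('lipTL',(62,72),None)]: pass
lo=[W(fe((78,112)),40),W(fe((197,70)),40)]
hi=[W(fe((207,466)),zh),W(fe((350,411)),zh)]
l=np.mean(lo,0);h=np.mean(hi,0)
print(lo,hi,np.linalg.norm(lo[0]-lo[1]),np.linalg.norm(hi[0]-hi[1]));print(l,h,h-l,np.hypot(*(h-l)[:2]),ang(h-l),ang(lo[1]-lo[0]),ang(hi[1]-hi[0]))
# lip top outer & inner edges z = lip 10mm along normal
n=np.array([np.sin(.6),np.cos(.6)])
zi=40+10*np.cos(.6); zo=zi-8*np.sin(.6)
for p,z in(((62,72),zo),((187,25),zo),((70,92),zi),((194,45),zi)): print('lip',W(fe(p),z))
# pins: on axis ; ray intersect slope plane with yaw guess
yaw=np.radians(ang(h-l));o=l;nn=np.array([-np.sin(.6)*np.cos(yaw),-np.sin(.6)*np.sin(yaw),np.cos(.6)])
K,P=cam('wrist',s)
Pn=[]
for p in((165,168),(238,339)):
    d=P[:3,:3]@np.linalg.solve(K,[*fe(p),1]);c=P[:3,3];t=((o-c)@nn)/(d@nn);Pn.append(c+t*d)
print('pins',Pn,ang(Pn[1]-Pn[0]),np.linalg.norm(Pn[1]-Pn[0]))
```

```text
pins [486.41379531  15.24521508  68.5       ] [552.63178218  35.43695674  68.5       ] 69.22808835025602 expect ~69; yaw y 16.957950100498028
edge [484.1755309   36.78324505  60.        ] [550.02279128  56.86658982  60.        ] 16.961650443791285
board front [490.25630953  28.14513697  66.        ] [543.54695046  44.13363057  66.        ] 55.63743647872128 16.700527819258788 [516.90163     36.13938377  66.        ]
eyelet [519.24501591  25.8115784   66.        ]
[array([522.6422011 , 219.60280624,  40.        ]), array([551.96766449, 240.91307795,  40.        ])] [array([581.67305917, 138.40418915, 107.75709681]), array([610.98404706, 162.45629321, 107.75709681])] 36.25066182416051 37.91619338659172
[537.3049328 230.2579421  40.       ] [596.32855312 150.43024118 107.75709681] [ 59.02362032 -79.82770092  67.75709681] 99.27864619470358 -53.521234233299225 36.005211170516226 39.371726913122494
lip [514.93367423 227.4142529   43.73621636]
lip [544.92103832 249.93878437  43.73621636]
lip [518.9333531  222.22050705  48.25335615]
lip [548.33440915 244.49525126  48.25335615]
pins [array([550.99697068, 210.27390957,  56.5622423 ]), array([581.15430387, 171.0696874 ,  90.39452233])] -52.43118833507485 59.9254449597114
```

Request:
apply_moves(
  series=[
    {"x":0,"y":0,"z":0,"turn":0.2,"grip":-1},
    {"x":-0.23,"y":0.95,"z":0,"turn":0,"grip":-1},
    {"x":-0.23,"y":0.95,"z":0,"turn":0,"grip":-1},
    {"x":-0.23,"y":0.95,"z":0,"turn":0,"grip":-1},
    {"x":-0.23,"y":0.95,"z":0,"turn":0,"grip":-1},
    {"x":-0.23,"y":0.95,"z":0,"turn":0,"grip":-1},
    {"x":-0.23,"y":0.95,"z":0,"turn":0,"grip":-1},
    {"x":-0.23,"y":0.95,"z":0,"turn":0,"grip":-1},
    {"x":-0.23,"y":0.95,"z":0.4,"turn":0,"grip":-1},
    {"x":0,"y":0,"z":1,"turn":0,"grip":-1},
  ],
)

```text
time: 5.08
tool_pos: [561.4, -106.9, 211.2]
tcp_rot: [0.001, 0.989, 0.148, 0.002]
contact_force: [-1.0, 1.2, -0.1]
grip_width: 0.3
```

Request:
apply_moves(
  series=[
    {"x":0,"y":0,"z":1,"turn":0,"grip":-1},
    {"x":0,"y":0,"z":1,"turn":0,"grip":-1},
    {"x":0,"y":0,"z":1,"turn":0,"grip":-1},
    {"x":0,"y":0,"z":0.8,"turn":0,"grip":-1},
    {"x":0,"y":0,"z":0,"turn":0,"grip":-1},
  ],
)

```text
time: 5.7
tool_pos: [559.2, -103.5, 114.0]
tcp_rot: [-0.001, 0.989, 0.15, -0.002]
contact_force: [-0.8, 0.2, 0.2]
grip_width: -0.2
```

```bash
python3 snap.py 2 wrist side
```

```text
{'time': 5.7, 'joints': [-0.096, 0.602, 0.279, 2.063, -0.319, 0.521, 0.717], 'tool_pos': [559.197, -103.474, 113.983], 'tcp_rot': [-0.001, 0.989, 0.15, -0.002], 'contact_force': [-0.774, 0.198, 0.156], 'grip_width': -0.195}
```

View pics/wrist_2.png

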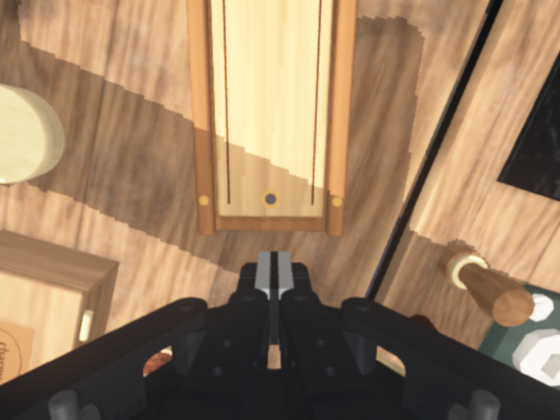

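View pics/side_2.png

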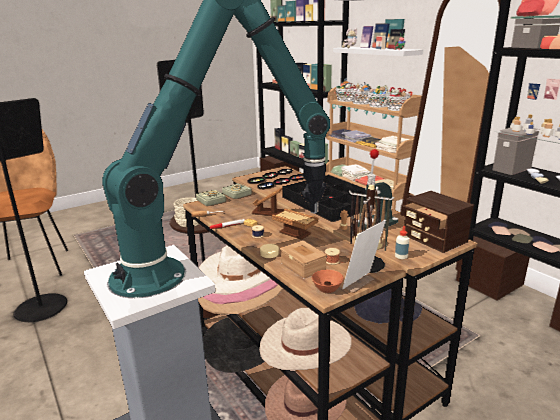

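Run:
```python
from h import *
s=json.load(open('st_2.json'));M=R.from_quat(s['tcp_rot'],scalar_first=True).as_matrix()
T=lambda uv,z:(M.T@(ray('wrist',uv,z,s)-np.array(s['tool_pos']))).round(1)
for n,uv,z in(('bb L',(219,216),66),('bb R',(325,217.5),66),('deckedge',(214,231),60),('deckedge',(327,231),60),('eyelet',(270.5,198),66),('line',(227,20),66),('line',(232,190),66),('pin',(204,200),68.5),('pin',(338,202),68.5)): print(n,T(uv,z),ray('wrist',uv,z,s).round(1))
```

```text
bb L [-27.9 -15.3  48.1] [527.9 -97.1  66. ]
bb R [ 28.3 -14.5  47.9] [581.7 -81.2  66. ]
deckedge [-32.   -5.   54.1] [ 527.  -108.2   60. ]
deckedge [30.6 -5.  53.9] [586.8 -89.6  60. ]
eyelet [ -0.6 -25.1  48. ] [551.  -79.6  66. ]
line [ -20.3 -108.9   48.2] [507.4  -5.5  66. ]
line [-20.5 -29.4  48.1] [530.7 -81.5  66. ]
pin [-34.8 -24.7  45.6] [518.5 -90.2  68.5]
pin [ 34.3 -23.6  45.4] [584.8 -70.7  68.5]
```

Request:
apply_moves(
  series=[
    {"x":0,"y":0,"z":0.8,"turn":0,"grip":-1},
    {"x":0,"y":0,"z":0.6,"turn":0,"grip":-1},
    {"x":0,"y":0,"z":0.04,"turn":0,"grip":-1},
    {"x":0,"y":0,"z":0.04,"turn":0,"grip":-1},
    {"x":0,"y":0,"z":0,"turn":0,"grip":-1},
  ],
)

```text
time: 6.42
tool_pos: [560.7, -103.8, 78.8]
tcp_rot: [0.0, 0.989, 0.15, 0.001]
contact_force: [-0.3, -0.5, 0.3]
grip_width: -0.3
```

```bash
python3 snap.py 3 wrist side; python3 -c "
import cv2
im=cv2.imread('pics/side_3.png')[160:260,250:370];cv2.imwrite('pics/s3c.png',cv2.resize(im,None,fx=6,fy=6,interpolation=2))"
```

```text
{'time': 6.425, 'joints': [-0.069, 0.656, 0.243, 2.075, -0.346, 0.447, 0.74], 'tool_pos': [560.737, -103.822, 78.834], 'tcp_rot': [0.0, 0.989, 0.15, 0.001], 'contact_force': [-0.318, -0.494, 0.296], 'grip_width': -0.274}
```

View pics/wrist_3.png

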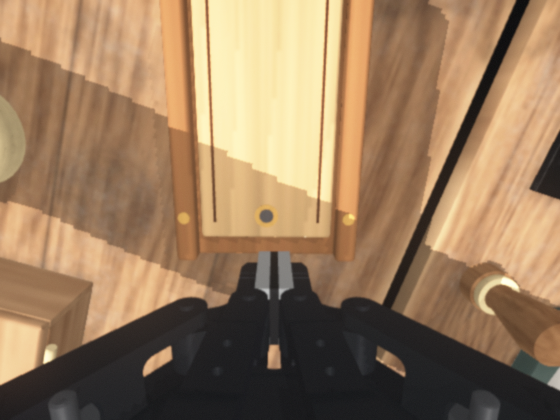

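View pics/s3c.png

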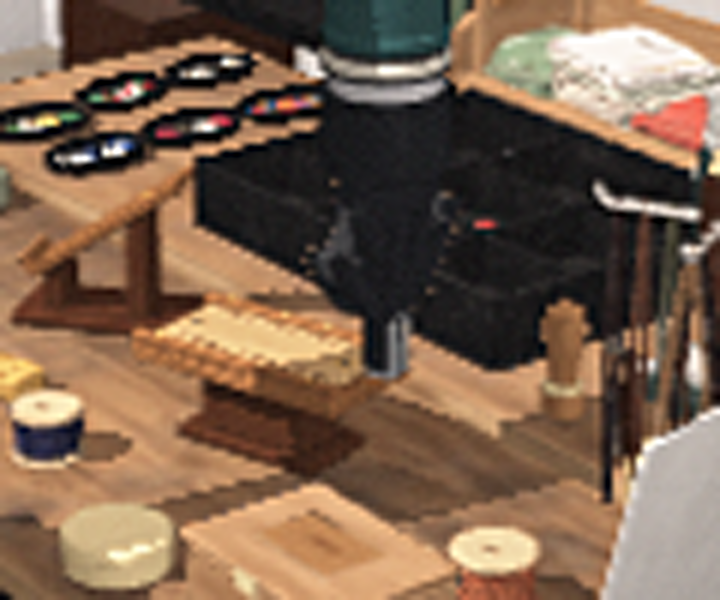

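Request:
apply_moves(
  series=[
    {"x":0,"y":0,"z":0.06,"turn":0,"grip":-1},
    {"x":0,"y":0,"z":0.06,"turn":0,"grip":-1},
    {"x":0,"y":0,"z":0,"turn":0,"grip":-1},
  ],
)

```text
time: 6.9
tool_pos: [560.2, -103.7, 75.2]
tcp_rot: [-0.0, 0.989, 0.15, -0.0]
contact_force: [-0.4, -0.1, 0.0]
grip_width: 0.3
```

Request:
apply_moves(
  series=[
    {"x":0,"y":0,"z":0.06,"turn":0,"grip":-1},
    {"x":0,"y":0,"z":0,"turn":0,"grip":-1},
  ],
)

```text
time: 7.15
tool_pos: [560.4, -103.7, 74.1]
tcp_rot: [-0.0, 0.989, 0.15, 0.0]
contact_force: [-1.4, 1.4, 3.2]
grip_width: 0.1
```

Request:
apply_moves(
  series=[
    {"x":0,"y":0,"z":0.06,"turn":0,"grip":-1},
    {"x":0,"y":0,"z":0,"turn":0,"grip":-1},
  ],
)

```text
time: 7.4
tool_pos: [560.5, -103.8, 73.9]
tcp_rot: [-0.0, 0.989, 0.15, 0.0]
contact_force: [-2.2, 0.6, 13.9]
grip_width: 0.2
```

Request:
apply_moves(
  series=[
    {"x":0,"y":0,"z":-0.15,"turn":0,"grip":-1},
    {"x":0,"y":-0.2,"z":0,"turn":0,"grip":-1},
    {"x":0,"y":-0.3,"z":0,"turn":0,"grip":-1},
    {"x":0,"y":-0.3,"z":0,"turn":0,"grip":-1},
    {"x":0,"y":-0.3,"z":0,"turn":0,"grip":-1},
    {"x":0,"y":-0.3,"z":0,"turn":0,"grip":-1},
    {"x":0,"y":-0.3,"z":0,"turn":0,"grip":-1},
    {"x":0,"y":-0.3,"z":0,"turn":0,"grip":-1},
    {"x":0,"y":-0.2,"z":0,"turn":0,"grip":-1},
    {"x":0,"y":0,"z":0,"turn":0,"grip":-1},
  ],
)

```text
time: 8.65
tool_pos: [543.9, -50.6, 76.0]
tcp_rot: [-0.0, 0.989, 0.15, -0.0]
contact_force: [0.1, -0.3, 0.6]
grip_width: -0.2
```

```bash
python3 snap.py 4 wrist top; python3 -c "
import cv2
im=cv2.imread('pics/top_4.png')[190:270,250:360];cv2.imwrite('pics/t4c.png',cv2.resize(im,None,fx=7,fy=7,interpolation=2))"
```

```text
{'time': 8.65, 'joints': [-0.164, 0.643, 0.242, 2.128, -0.37, 0.41, 0.674], 'tool_pos': [543.859, -50.595, 76.048], 'tcp_rot': [-0.0, 0.989, 0.15, -0.0], 'contact_force': [0.073, -0.325, 0.589], 'grip_width': -0.183}
```

View pics/wrist_4.png

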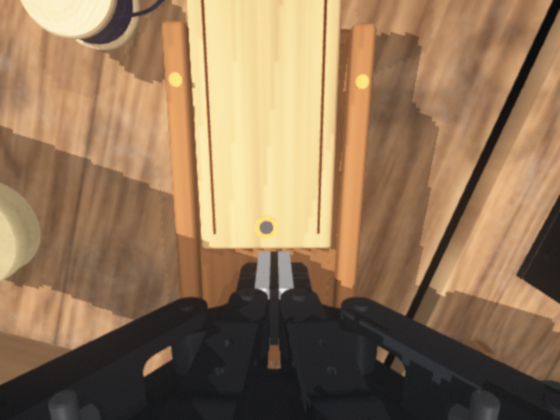

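View pics/t4c.png

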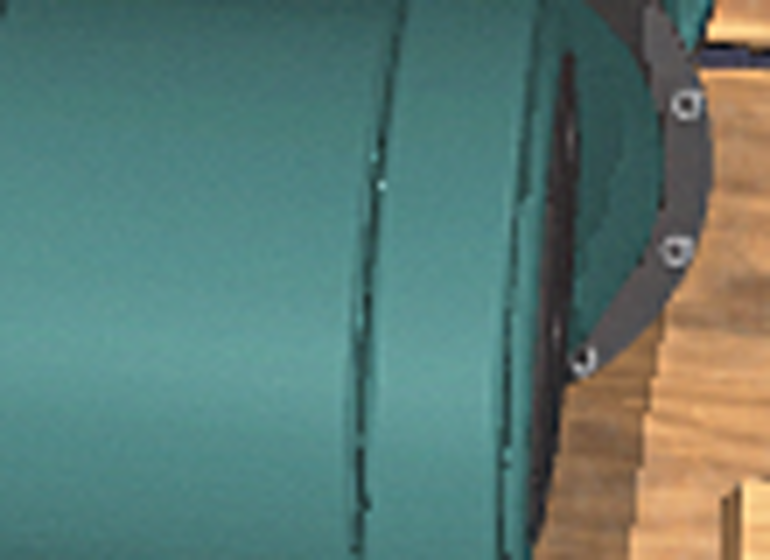

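Run:
```python
from h import *
s=json.load(open('st_4.json'));M=R.from_quat(s['tcp_rot'],scalar_first=True).as_matrix()
T=lambda uv,z:(M.T@(ray('wrist',uv,z,s)-np.array(s['tool_pos']))).round(1)
for n,uv,z in(('bb L',(203,247.5),66),('bb R',(330,249),66),('eyelet',(266,227.5),66),('fenceendL',(175,23),68.5),('fenceendR',(363,25),68.5),('pin',(175.5,79),68.5),('pin',(362,81.5),68.5)): print(n,T(uv,z),ray('wrist',uv,z,s).round(1))
```

```text
bb L [-29.  -12.4  10.1] [512.5 -47.4  66. ]
bb R [ 25.1 -11.7  10. ] [564.3 -32.   66. ]
eyelet [ -2.1 -21.3  10.1] [535.5 -30.9  66. ]
fenceendL [-33.7 -98.    7.6] [482.6  33.   68.5]
fenceendR [ 32.7 -97.3   7.6] [546.2  52.1  68.5]
pin [-34.9 -79.4   7.6] [486.9  14.9  68.5]
pin [ 33.6 -78.5   7.6] [552.6  34.4  68.5]
```

Request:
apply_moves(
  series=[
    {"x":0,"y":0.2,"z":0,"turn":0,"grip":-1},
    {"x":0,"y":0,"z":-1,"turn":0,"grip":-1},
    {"x":0,"y":0,"z":-1,"turn":0,"grip":-1},
    {"x":0,"y":-1,"z":-0.4,"turn":0,"grip":1},
    {"x":0,"y":-1,"z":0,"turn":0,"grip":1},
    {"x":0,"y":-1,"z":0,"turn":0,"grip":1},
    {"x":0,"y":-1,"z":0,"turn":0,"grip":1},
    {"x":-0.06,"y":-1,"z":0,"turn":0,"grip":1},
    {"x":0,"y":-0.08,"z":0,"turn":0,"grip":1},
    {"x":0,"y":0,"z":0,"turn":0,"grip":1},
  ],
)

```text
time: 10.0
tool_pos: [506.9, 63.9, 136.2]
tcp_rot: [0.0, 0.989, 0.149, 0.0]
contact_force: [-0.6, -1.1, -0.2]
grip_width: 85.2
```

```bash
python3 snap.py 5 wrist side;python3 -c "
import cv2
im=cv2.imread('pics/side_5.png')[160:260,250:370];cv2.imwrite('pics/s5c.png',cv2.resize(im,None,fx=6,fy=6,interpolation=2))"
```

```text
{'time': 10.0, 'joints': [-0.459, 0.517, 0.329, 2.182, -0.345, 0.49, 0.437], 'tool_pos': [506.932, 63.922, 136.191], 'tcp_rot': [0.0, 0.989, 0.149, 0.0], 'contact_force': [-0.603, -1.059, -0.249], 'grip_width': 85.203}
```

View pics/wrist_5.png

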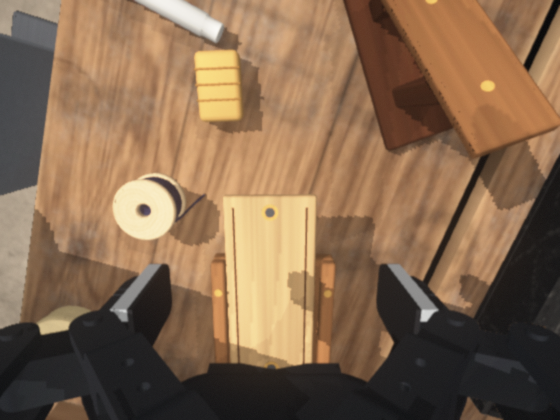

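View pics/s5c.png

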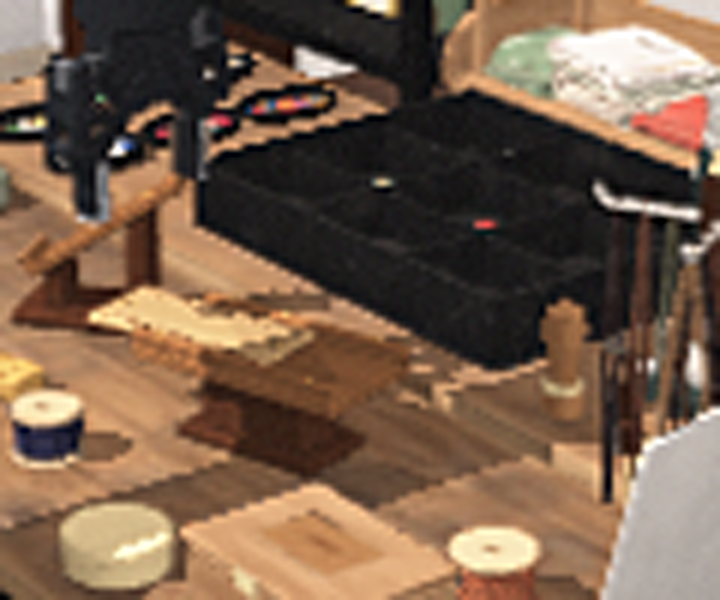

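Run:
```python
from h import *
s=json.load(open('st_5.json'));M=R.from_quat(s['tcp_rot'],scalar_first=True).as_matrix()
T=lambda uv,z:(M.T@(ray('wrist',uv,z,s)-np.array(s['tool_pos']))).round(1)
for n,uv,z in(('bf L',(224,196.5),66),('bf R',(315.5,196.5),66),('eyelet',(270,212.5),66),('sideL',(229,350),66),('sideR',(314,350),66),('fenceendL',(219,256),68.5),('fenceendR',(327,257),68.5),('pin',(218,294),68.5),('pin',(328,295),68.5)): print(n,T(uv,z))
```

```text
bf L [-28.1 -20.9  70.2]
bf R [ 25.6 -20.9  70.2]
eyelet [ -1.1 -11.1  70.2]
sideL [-28.8  84.2  70.2]
sideR [27.9 84.2 70.3]
fenceendL [-32.2  15.6  67.7]
fenceendR [33.5 16.3 67.7]
pin [-33.9  41.3  67.7]
pin [35.2 42.  67.7]
```

Request:
apply_moves(
  series=[
    {"x":-0.03,"y":-0.1,"z":0.8,"turn":0,"grip":1},
    {"x":0,"y":0,"z":0.8,"turn":0,"grip":1},
    {"x":0,"y":0,"z":0.8,"turn":0,"grip":1},
    {"x":0,"y":0,"z":0.8,"turn":0,"grip":1},
    {"x":0,"y":0,"z":0.08,"turn":0,"grip":1},
    {"x":0,"y":0,"z":0,"turn":0,"grip":1},
  ],
)

```text
time: 10.85
tool_pos: [505.4, 66.3, 54.3]
tcp_rot: [0.0, 0.989, 0.149, 0.0]
contact_force: [-0.4, -0.3, -0.6]
grip_width: 85.6
```

```bash
python3 snap.py 6 wrist side;python3 -c "
import cv2
im=cv2.imread('pics/side_6.png')[160:260,250:370];cv2.imwrite('pics/s6c.png',cv2.resize(im,None,fx=6,fy=6,interpolation=2))"
```

```text
{'time': 10.85, 'joints': [-0.371, 0.656, 0.208, 2.213, -0.427, 0.308, 0.503], 'tool_pos': [505.389, 66.278, 54.32], 'tcp_rot': [0.0, 0.989, 0.149, 0.0], 'contact_force': [-0.379, -0.256, -0.553], 'grip_width': 85.577}
```

View pics/wrist_6.png

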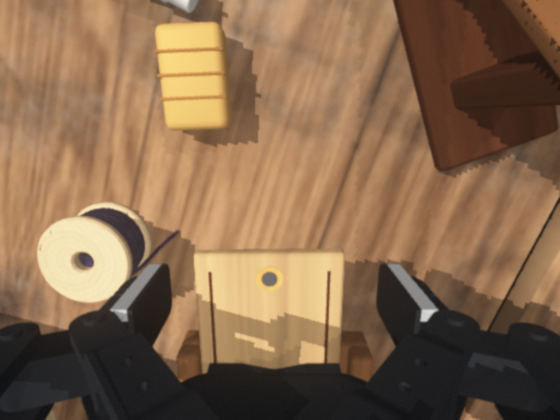

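View pics/s6c.png

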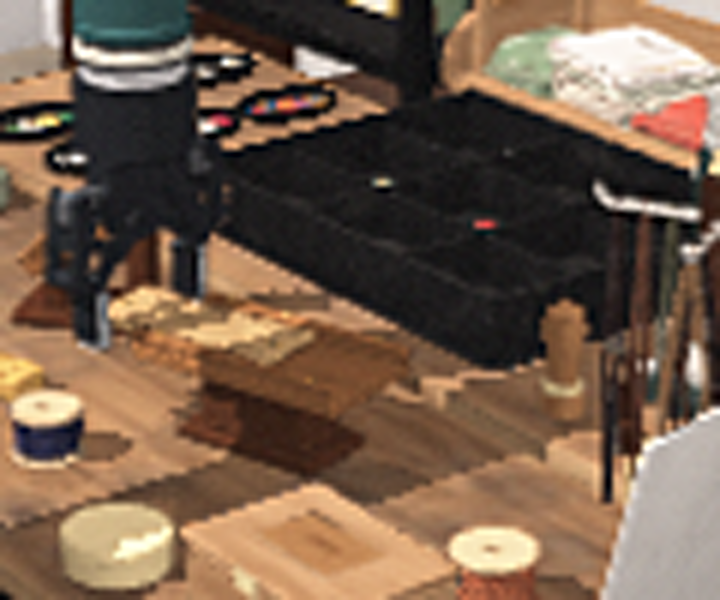

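Request:
apply_moves(
  series=[
    {"grip":-1,"x":0,"y":0,"z":0,"turn":0},
    {"grip":-1,"x":0,"y":0,"z":0,"turn":0},
    {"grip":-1,"x":0,"y":0,"z":0,"turn":0},
    {"grip":-1,"x":0,"y":0,"z":0,"turn":0},
    {"grip":-1,"x":0,"y":0,"z":0,"turn":0},
  ],
)

```text
time: 11.58
tool_pos: [505.2, 67.2, 54.7]
tcp_rot: [-0.0, 0.989, 0.15, 0.0]
contact_force: [-0.8, -0.5, 4.8]
grip_width: 54.2
```

```bash
python3 snap.py 7 wrist
```

```text
{'time': 11.575, 'joints': [-0.372, 0.655, 0.207, 2.214, -0.427, 0.308, 0.503], 'tool_pos': [505.214, 67.212, 54.698], 'tcp_rot': [-0.0, 0.989, 0.15, 0.0], 'contact_force': [-0.821, -0.521, 4.793], 'grip_width': 54.223}
```

View pics/wrist_7.png

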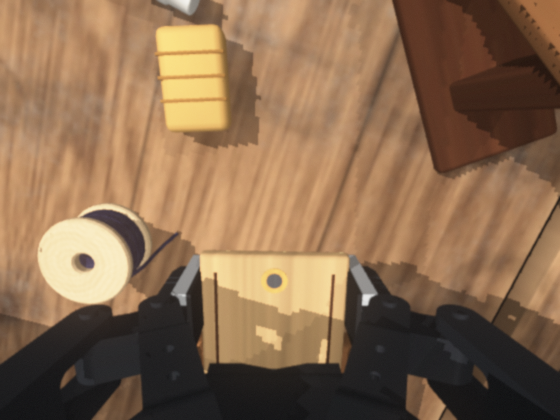

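Request:
apply_moves(
  series=[
    {"grip":-1,"x":0,"y":0,"z":-0.3,"turn":0},
    {"grip":-1,"x":0,"y":0,"z":-0.5,"turn":0},
    {"grip":-1,"x":0,"y":0,"z":-0.8,"turn":0},
    {"grip":-1,"x":0,"y":0,"z":-0.8,"turn":0},
    {"grip":-1,"x":0,"y":0,"z":-0.8,"turn":0},
    {"grip":-1,"x":0,"y":0,"z":-0.8,"turn":0},
    {"grip":-1,"x":0,"y":0,"z":-0.8,"turn":0},
    {"grip":-1,"x":0,"y":0,"z":0,"turn":0},
    {"grip":-1,"x":0,"y":0,"z":0,"turn":0},
  ],
)

```text
time: 12.75
tool_pos: [504.4, 67.2, 173.9]
tcp_rot: [-0.0, 0.989, 0.15, -0.0]
contact_force: [0.6, 0.1, -0.8]
grip_width: 54.4
```

```bash
python3 snap.py 8 wrist side top;python3 -c "
import cv2
im=cv2.imread('pics/side_8.png')[130:260,240:370];cv2.imwrite('pics/s8c.png',cv2.resize(im,None,fx=4.6,fy=4.6,interpolation=2))"
```

```text
{'time': 12.75, 'joints': [-0.51, 0.455, 0.384, 2.163, -0.308, 0.575, 0.4], 'tool_pos': [504.434, 67.164, 173.877], 'tcp_rot': [-0.0, 0.989, 0.15, -0.0], 'contact_force': [0.609, 0.148, -0.811], 'grip_width': 54.389}
```

View pics/wrist_8.png

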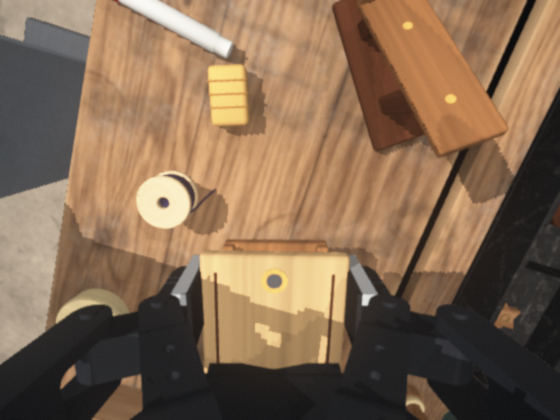

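View pics/s8c.png

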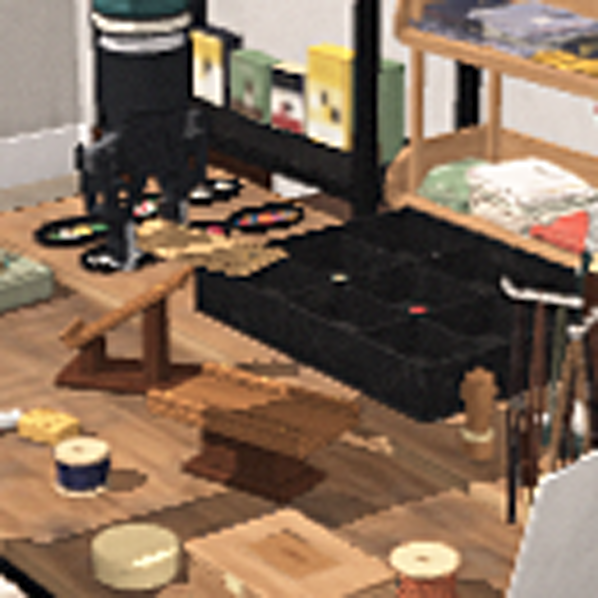

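```bash
python3 -c "
import cv2
im=cv2.imread('pics/wrist_8.png')[0:165,325:515];cv2.imwrite('pics/w8e.png',cv2.resize(im,None,fx=4,fy=4,interpolation=2))"
python3 - <<'E'
from h import *
s=json.load(open('st_8.json'));M=R.from_quat(s['tcp_rot'],scalar_first=True).as_matrix()
for s_,uvs in((s,((200,254),(347,253.5),(274,281))),):
  for uv in uvs: print('board',(M.T@(ray('wrist',uv,s['tool_pos'][2]+11.3,s)-np.array(s['tool_pos']))).round(1))
E
```

```text
board [-25.5 -18.2 -11.3]
board [ 27.6 -18.4 -11.3]
board [  1.2  -7.5 -11.3]
```

View pics/w8e.png

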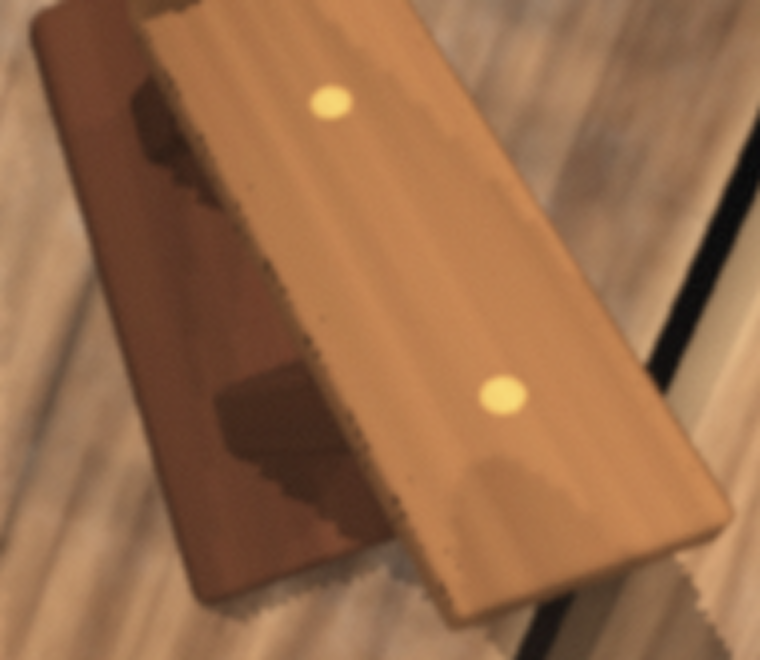

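Run:
```python
from h import *
s1=json.load(open('st_1.json'));s8=json.load(open('st_8.json'))
fe=lambda p:(265+(p[0]+.5)/3-.5,5+(p[1]+.5)/3-.5)
f8=lambda p:(325+(p[0]+.5)/4-.5,(p[1]+.5)/4-.5)
ft=lambda p:(200+(p[0]+.5)/10-.5,185+(p[1]+.5)/10-.5)
def tri(obs):
    A=np.zeros((3,3));b=np.zeros(3);r=[]
    for n,uv,s in obs:
        K,P=cam(n,s);d=P[:3,:3]@np.linalg.solve(K,[*uv,1]);d/=np.linalg.norm(d);Q=np.eye(3)-np.outer(d,d);A+=Q;b+=Q@P[:3,3];r.append((Q,P[:3,3]))
    x=np.linalg.solve(A,b);return x.round(1),[round(float(np.linalg.norm(Q@(x-o))),1) for Q,o in r]
obs={'pinlo':((165,168),(331,102),(239,319)),'pinhi':((238,339),(503,395),(372,198)),'hiL':((207,466),(458,625),(487,190)),'hiR':((350,411),(730,517),(408,80))}
res={}
for k,(a,b,c) in obs.items():
    o=[('wrist',fe(a),s1),('wrist',f8(b),s8),('top',ft(c),None)]
    print(k,tri(o[:2]),tri(o));res[k]=tri(o[:2])[0]
ang=lambda v:np.degrees(np.arctan2(v[1],v[0]))
v=res['pinhi']-res['pinlo'];print(v,np.linalg.norm(v),ang(v),np.degrees(np.arctan2(v[2],np.hypot(v[0],v[1]))),ang(res['hiR']-res['hiL']))
```

```text
pinlo (array([551.1, 210.4,  55.9]), [0.0, 0.0]) (array([551. , 211.4,  51.6]), [0.5, 1.2, 1.6])
pinhi (array([581.3, 171.1,  89.6]), [0.1, 0.1]) (array([579.7, 171.1,  91.7]), [1.2, 0.8, 1.9])
hiL (array([582.8, 138. , 102.3]), [0.0, 0.0]) (array([580.7, 138.2, 105.6]), [1.4, 0.5, 1.8])
hiR (array([612.2, 162.7, 103.6]), [0.2, 0.2]) (array([609.7, 162.6, 107.7]), [1.3, 0.4, 1.3])
[ 30.2 -39.3  33.7] 59.93513160075646 -52.45960124212289 34.21324542105275 40.034829406642054
```

Request:
apply_moves(
  series=[
    {"grip":-1,"x":0,"y":0,"z":0,"turn":-1},
    {"grip":-1,"x":0,"y":0,"z":0,"turn":-1},
    {"grip":-1,"x":0,"y":0,"z":0,"turn":-1},
    {"grip":-1,"x":0,"y":0,"z":0,"turn":-1},
    {"grip":-1,"x":0,"y":0,"z":0,"turn":-0.07},
  ],
)

```text
time: 13.52
tool_pos: [504.6, 66.8, 173.5]
tcp_rot: [-0.0, 0.947, 0.322, -0.001]
contact_force: [0.6, -0.5, 0.5]
grip_width: 54.3
```

Request:
apply_moves(
  series=[
    {"grip":-1,"x":0.83,"y":-0.62,"z":0,"turn":0},
    {"grip":-1,"x":0.83,"y":-0.62,"z":0,"turn":0},
    {"grip":-1,"x":0.83,"y":-0.62,"z":0,"turn":0},
    {"grip":-1,"x":0.83,"y":-0.62,"z":0,"turn":0},
    {"grip":-1,"x":0.83,"y":-0.62,"z":0,"turn":0},
    {"grip":-1,"x":0.83,"y":-0.62,"z":0,"turn":0},
    {"grip":-1,"x":0,"y":0,"z":0.6,"turn":0},
    {"grip":-1,"x":0,"y":0,"z":0.6,"turn":0},
    {"grip":-1,"x":0,"y":0,"z":0.6,"turn":0},
    {"grip":-1,"x":0,"y":0,"z":0,"turn":0},
  ],
)

```text
time: 14.78
tool_pos: [545.5, 215.0, 127.2]
tcp_rot: [0.0, 0.947, 0.321, -0.002]
contact_force: [0.2, -0.7, -0.8]
grip_width: 54.2
```

```bash
python3 snap.py 9 wrist side top;python3 -c "
import cv2
im=cv2.imread('pics/side_9.png')[150:250,230:350];cv2.imwrite('pics/s9c.png',cv2.resize(im,None,fx=6,fy=6,interpolation=2))"
```

```text
{'time': 14.775, 'joints': [-0.635, 0.594, 0.257, 2.016, -0.267, 0.567, 0.46], 'tool_pos': [545.537, 215.025, 127.235], 'tcp_rot': [0.0, 0.947, 0.321, -0.002], 'contact_force': [0.184, -0.683, -0.783], 'grip_width': 54.181}
```

View pics/wrist_9.png

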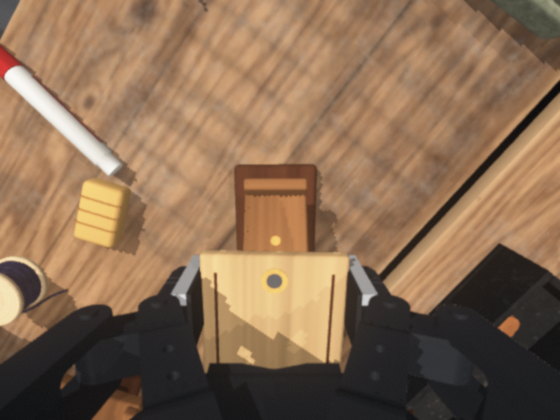

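View pics/s9c.png

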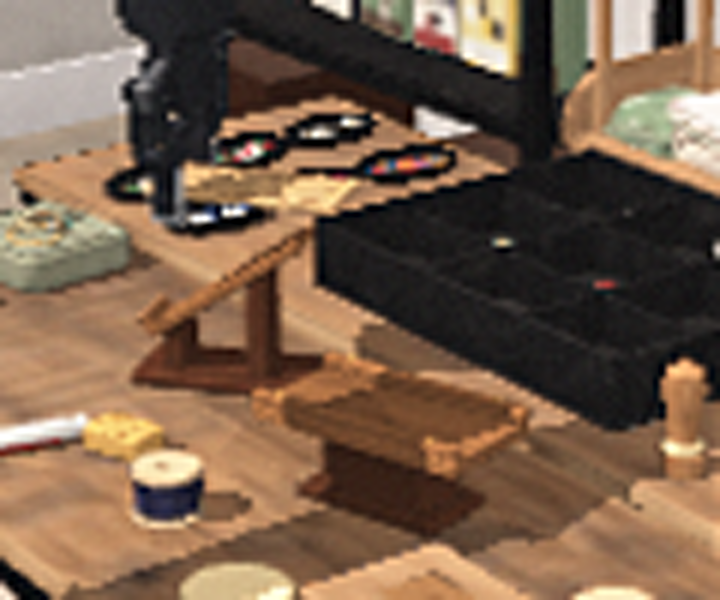

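```bash
python3 -c "
import cv2
im=cv2.imread('pics/wrist_9.png')[155:300,190:360];cv2.imwrite('pics/w9c.png',cv2.resize(im,None,fx=4,fy=4,interpolation=2))"
```

```text
(no output)
```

View pics/w9c.png

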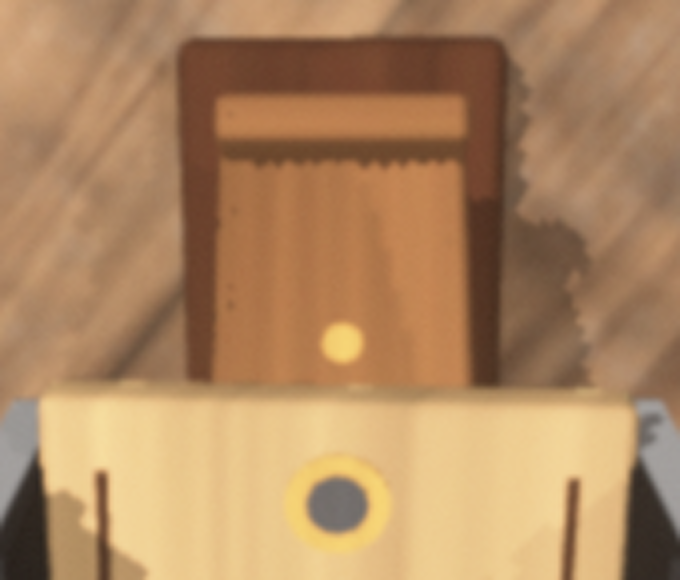

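Run:
```python
from h import *
s=json.load(open('st_9.json'));M=R.from_quat(s['tcp_rot'],scalar_first=True).as_matrix()
T=lambda uv,z:(M.T@(ray('wrist',uv,z,s)-np.array(s['tool_pos']))).round(1)
f=lambda p:(190+(p[0]+.5)/4-.5,155+(p[1]+.5)/4-.5)
zt=s['tool_pos'][2]
for n,p,z in(('pin',(342,343),56.9),('lipinL',(217,138),48.25),('lipinR',(467,138),48.25),('lipoutL',(216,94),43.7),('lipoutR',(465,94),43.7),('bL',(40,393),zt+11.3),('bR',(635,400),zt+11.3),('eye',(338,504),zt+11.3)): print(n,T(f(p),z))
```

```text
pin [ 1.9  6.5 70.3]
lipinL [-17.1 -23.5  79.1]
lipinR [ 21.  -23.5  78.9]
lipoutL [-17.5 -29.4  83.6]
lipoutR [ 21.  -29.5  83.5]
bL [-25.7 -18.6 -11.2]
bR [ 28.1 -18.  -11.4]
eye [  1.3  -7.7 -11.3]
```

Request:
apply_moves(
  series=[
    {"grip":-1,"x":0.03,"y":-0.1,"z":0.5,"turn":0},
    {"grip":-1,"x":0,"y":0,"z":0.4,"turn":0},
    {"grip":-1,"x":0,"y":0,"z":0.3,"turn":0},
    {"grip":-1,"x":0,"y":0,"z":0.3,"turn":0},
    {"grip":-1,"x":0,"y":0,"z":0.2,"turn":0},
    {"grip":-1,"x":0,"y":0,"z":0,"turn":0},
  ],
)

```text
time: 15.68
tool_pos: [545.6, 218.7, 86.5]
tcp_rot: [0.0, 0.947, 0.322, -0.001]
contact_force: [-1.8, 0.5, 4.6]
grip_width: 54.3
```

```bash
python3 snap.py 10 wrist side;python3 -c "
import cv2
im=cv2.imread('pics/side_10.png')[150:250,230:350];cv2.imwrite('pics/s10c.png',cv2.resize(im,None,fx=6,fy=6,interpolation=2))"
```

```text
{'time': 15.675, 'joints': [-0.616, 0.656, 0.223, 2.031, -0.293, 0.486, 0.478], 'tool_pos': [545.584, 218.701, 86.453], 'tcp_rot': [0.0, 0.947, 0.322, -0.001], 'contact_force': [-1.806, 0.472, 4.563], 'grip_width': 54.254}
```

View pics/wrist_10.png

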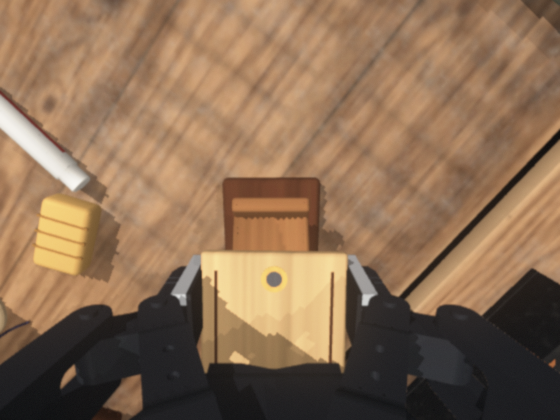

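View pics/s10c.png

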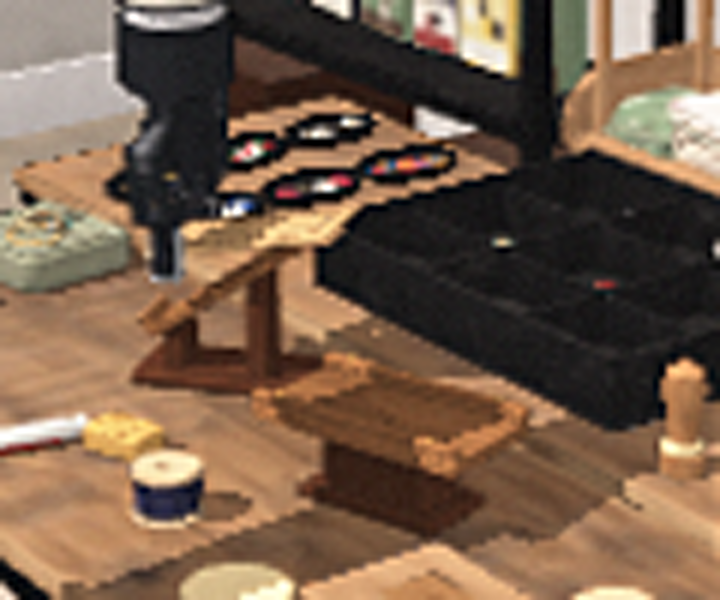

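Request:
apply_moves(
  series=[
    {"grip":-1,"x":0,"y":0,"z":0.25,"turn":0},
    {"grip":-1,"x":0,"y":0,"z":0.25,"turn":0},
    {"grip":-1,"x":0,"y":0,"z":0.25,"turn":0},
    {"grip":-1,"x":0,"y":0,"z":0.25,"turn":0},
    {"grip":-1,"x":0,"y":0,"z":0.12,"turn":0},
    {"grip":-1,"x":0,"y":0,"z":0,"turn":0},
  ],
)

```text
time: 16.52
tool_pos: [547.7, 218.7, 59.2]
tcp_rot: [0.001, 0.947, 0.322, 0.002]
contact_force: [-0.2, -0.7, 5.1]
grip_width: 54.4
```

```bash
python3 snap.py 11 wrist side;python3 -c "
import cv2
im=cv2.imread('pics/side_11.png')[150:250,230:350];cv2.imwrite('pics/s11c.png',cv2.resize(im,None,fx=6,fy=6,interpolation=2))"
```

```text
{'time': 16.525, 'joints': [-0.598, 0.699, 0.2, 2.036, -0.307, 0.432, 0.492], 'tool_pos': [547.713, 218.672, 59.153], 'tcp_rot': [0.001, 0.947, 0.322, 0.002], 'contact_force': [-0.178, -0.727, 5.141], 'grip_width': 54.431}
```

View pics/wrist_11.png

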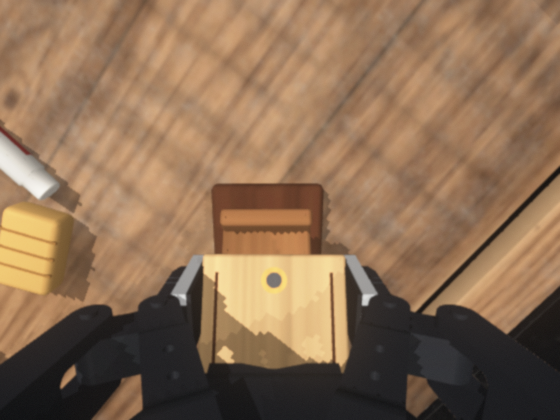

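View pics/s11c.png

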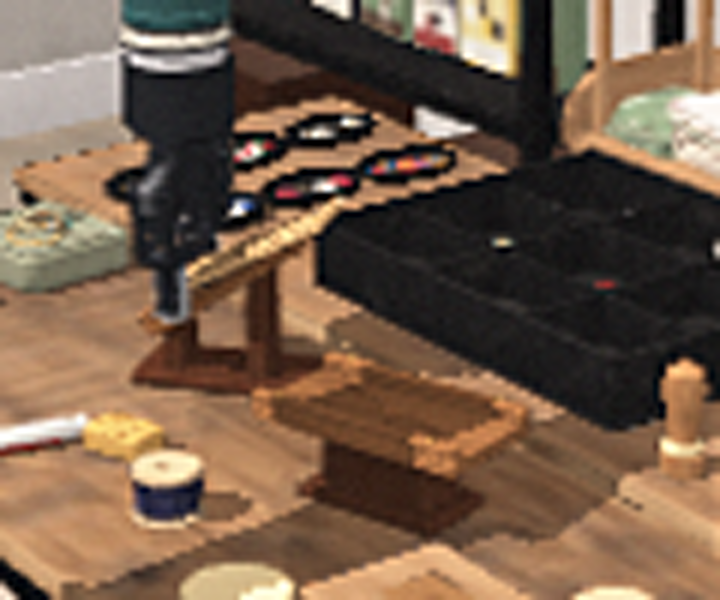

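Request:
apply_moves(
  series=[
    {"grip":-1,"x":0,"y":0,"z":0.2,"turn":0},
    {"grip":-1,"x":0,"y":0,"z":0.2,"turn":0},
    {"grip":-1,"x":0,"y":0,"z":0.1,"turn":0},
    {"grip":-1,"x":0,"y":0,"z":0,"turn":0},
  ],
)

```text
time: 17.12
tool_pos: [547.9, 219.4, 46.8]
tcp_rot: [0.0, 0.947, 0.322, 0.002]
contact_force: [0.3, 0.4, 5.8]
grip_width: 54.4
```

```bash
python3 snap.py 12 wrist side;python3 -c "
import cv2
im=cv2.imread('pics/side_12.png')[170:235,240:320];cv2.imwrite('pics/s12c.png',cv2.resize(im,None,fx=9,fy=9,interpolation=2))
im=cv2.imread('pics/wrist_12.png')[155:300,190:360];cv2.imwrite('pics/w12c.png',cv2.resize(im,None,fx=4,fy=4,interpolation=2))"
```

```text
{'time': 17.125, 'joints': [-0.591, 0.718, 0.189, 2.038, -0.314, 0.409, 0.497], 'tool_pos': [547.88, 219.359, 46.834], 'tcp_rot': [0.0, 0.947, 0.322, 0.002], 'contact_force': [0.274, 0.396, 5.85], 'grip_width': 54.443}
```

View pics/w12c.png

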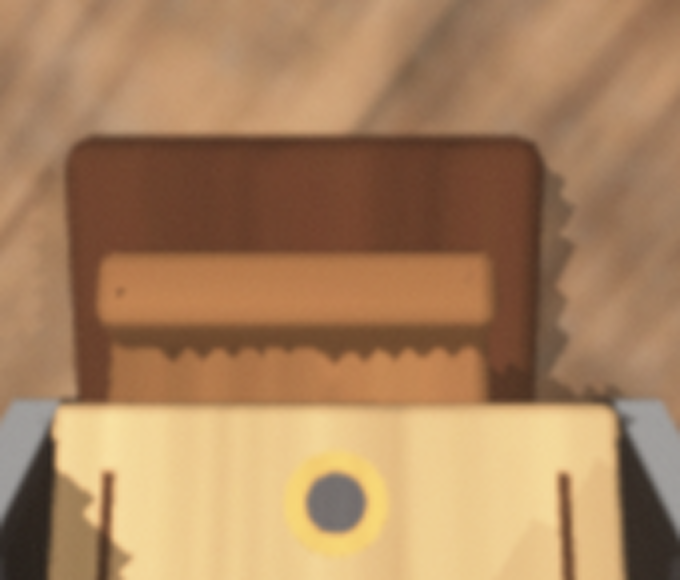

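View pics/s12c.png

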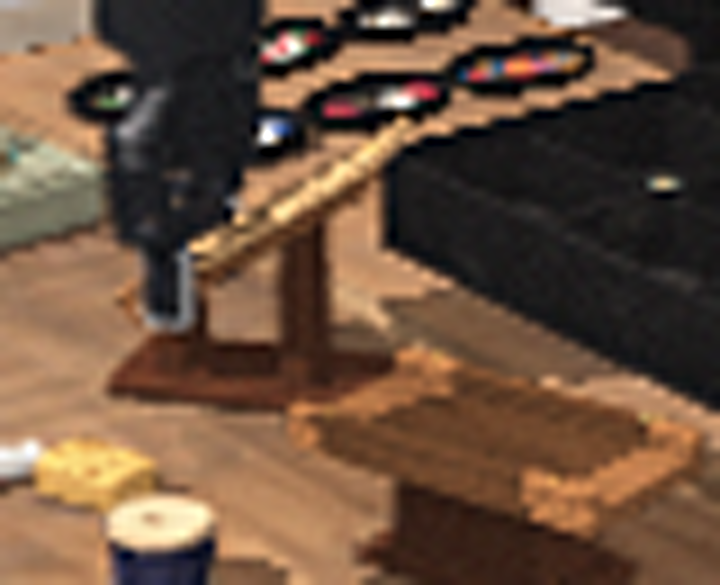

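```bash
cat > m12.py <<'E'
from h import *
import sys
def run(tag,pts):
    s=json.load(open(f'st_{tag}.json'));M=R.from_quat(s['tcp_rot'],scalar_first=True).as_matrix()
    T=lambda uv,z:(M.T@(ray('wrist',uv,z,s)-np.array(s['tool_pos']))).round(1)
    f=lambda p:(190+(p[0]+.5)/4-.5,155+(p[1]+.5)/4-.5)
    for n,p,z in pts: print(n,T(f(p),z),ray('wrist',f(p),z,s).round(1))
E
python3 - <<'E'
from m12 import *
# board low end top edge height: approx 40+6*cos.6=45 +~3
run(12,(('lipinL',(98,325),48.25),('lipinR',(492,325),48.25),('lipoutL',(100,253),43.7),('lipoutR',(490,253),43.7),('bL',(55,404),48),('bR',(615,404),48),('eye',(336,503),53)))
E
```

```text
lipinL [-21.9 -21.7  -1.5] [517.3 223.2  48.2]
lipinR [ 16.1 -21.6  -1.4] [547.5 246.4  48.2]
lipoutL [-22.2 -27.6   3. ] [513.5 227.7  43.7]
lipoutR [ 16.3 -27.6   3.1] [544.  251.1  43.7]
bL [-26.5 -13.4  -1.3] [518.7 213.8  48. ]
bR [ 28.5 -13.3  -1.1] [562.3 247.3  48. ]
eye [ 1.1 -5.2 -6.2] [545.5 224.1  53. ]
```

Request:
apply_moves(
  series=[
    {"grip":-1,"x":-0.08,"y":0,"z":0,"turn":0},
    {"grip":-1,"x":-0.08,"y":0,"z":0,"turn":0},
    {"grip":-1,"x":0,"y":-0.08,"z":0.06,"turn":0},
    {"grip":-1,"x":0,"y":-0.08,"z":0.06,"turn":0},
    {"grip":-1,"x":0,"y":0,"z":0,"turn":0},
    {"grip":-1,"x":0,"y":0,"z":0,"turn":0},
  ],
)

```text
time: 17.98
tool_pos: [541.1, 219.9, 43.5]
tcp_rot: [0.0, 0.947, 0.322, 0.001]
contact_force: [0.2, 0.8, 6.0]
grip_width: 54.6
```

```bash
python3 snap.py 13 wrist side;python3 -c "
import cv2
im=cv2.imread('pics/side_13.png')[170:235,240:320];cv2.imwrite('pics/s13c.png',cv2.resize(im,None,fx=9,fy=9,interpolation=2))
im=cv2.imread('pics/wrist_13.png')[155:300,190:360];cv2.imwrite('pics/w13c.png',cv2.resize(im,None,fx=4,fy=4,interpolation=2))"
```

```text
{'time': 17.975, 'joints': [-0.594, 0.72, 0.185, 2.05, -0.317, 0.396, 0.496], 'tool_pos': [541.127, 219.939, 43.481], 'tcp_rot': [0.0, 0.947, 0.322, 0.001], 'contact_force': [0.157, 0.787, 6.035], 'grip_width': 54.571}
```

View pics/w13c.png

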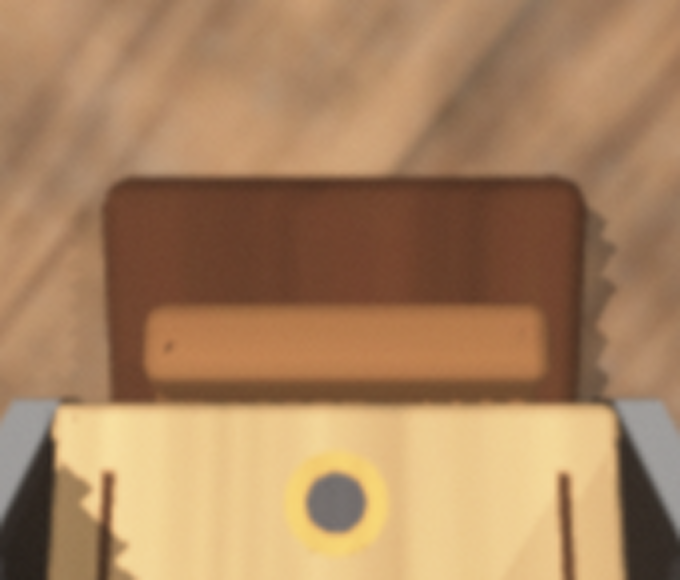

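View pics/s13c.png

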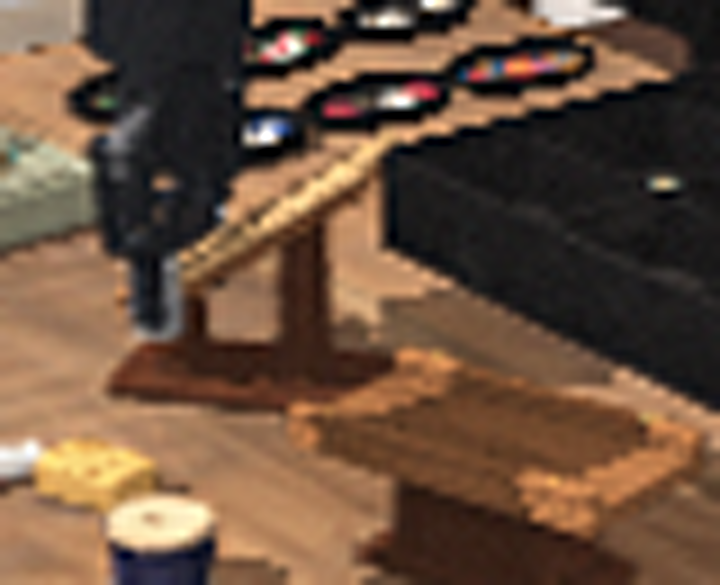

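Run:
```python
from m12 import *
run(13,(('lipinL',(146,380),48.25),('lipinR',(547,380),48.25),('lipoutL',(148,306),43.7),('lipoutR',(546,306),43.7),('bL',(55,404),45.5),('bR',(615,404),45.5)))
```

```text
lipinL [-17.  -17.3  -4.8] [517.1 223.3  48.2]
lipinR [ 21.1 -17.3  -4.7] [547.3 246.5  48.2]
lipoutL [-17.2 -23.2  -0.3] [513.4 227.9  43.7]
lipoutR [ 21.5 -23.2  -0.2] [544.  251.4  43.7]
bL [-26.4 -13.7  -2.1] [511.8 214.8  45.5]
bR [ 28.3 -13.7  -2. ] [555.2 248.1  45.5]
```

Request:
apply_moves(
  series=[
    {"grip":-1,"x":0,"y":-0.05,"z":0.04,"turn":0},
    {"grip":-1,"x":0,"y":0,"z":0,"turn":0},
    {"grip":-1,"x":0,"y":0,"z":0,"turn":0},
  ],
)

```text
time: 18.45
tool_pos: [540.6, 220.7, 42.8]
tcp_rot: [0.0, 0.947, 0.322, 0.001]
contact_force: [0.4, 1.0, 8.6]
grip_width: 54.8
```

```bash
python3 snap.py 14 wrist side;python3 -c "
import cv2
im=cv2.imread('pics/wrist_14.png')[155:300,190:360];cv2.imwrite('pics/w14c.png',cv2.resize(im,None,fx=4,fy=4,interpolation=2))"
```

```text
{'time': 18.45, 'joints': [-0.596, 0.721, 0.184, 2.051, -0.318, 0.394, 0.494], 'tool_pos': [540.635, 220.696, 42.762], 'tcp_rot': [0.0, 0.947, 0.322, 0.001], 'contact_force': [0.354, 0.972, 8.611], 'grip_width': 54.835}
```

View pics/w14c.png

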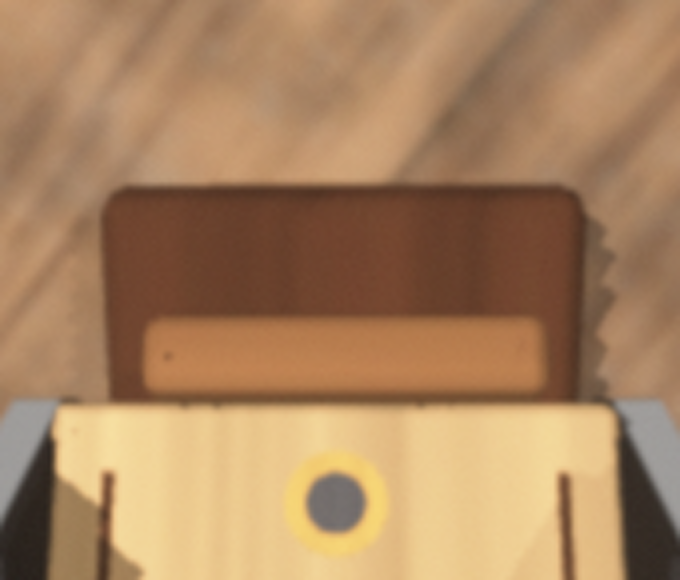

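Request:
apply_moves(
  series=[
    {"grip":1,"x":0,"y":0,"z":0,"turn":0},
    {"grip":1,"x":0,"y":0,"z":0,"turn":0},
    {"grip":1,"x":0,"y":0,"z":0,"turn":0},
    {"grip":1,"x":0,"y":0,"z":0,"turn":0},
    {"grip":1,"x":0,"y":0,"z":0,"turn":0},
  ],
)

```text
time: 19.18
tool_pos: [539.5, 220.8, 41.9]
tcp_rot: [0.0, 0.947, 0.322, -0.0]
contact_force: [1.2, 0.7, 0.7]
grip_width: 85.4
```

```bash
python3 snap.py 15 wrist side;python3 -c "
import cv2
im=cv2.imread('pics/side_15.png')[170:235,240:320];cv2.imwrite('pics/s15c.png',cv2.resize(im,None,fx=9,fy=9,interpolation=2))"
```

```text
{'time': 19.175, 'joints': [-0.596, 0.722, 0.183, 2.052, -0.319, 0.394, 0.494], 'tool_pos': [539.466, 220.786, 41.919], 'tcp_rot': [0.0, 0.947, 0.322, -0.0], 'contact_force': [1.18, 0.69, 0.666], 'grip_width': 85.408}
```

View pics/wrist_15.png

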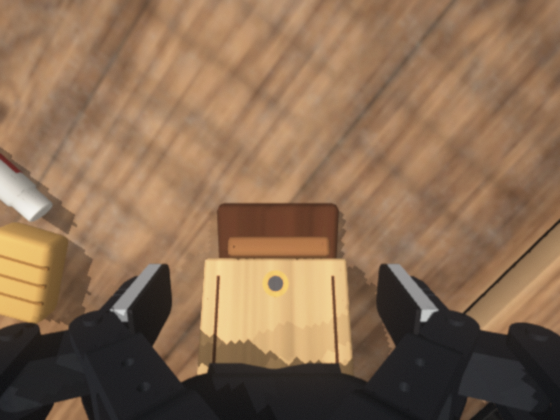

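View pics/s15c.png

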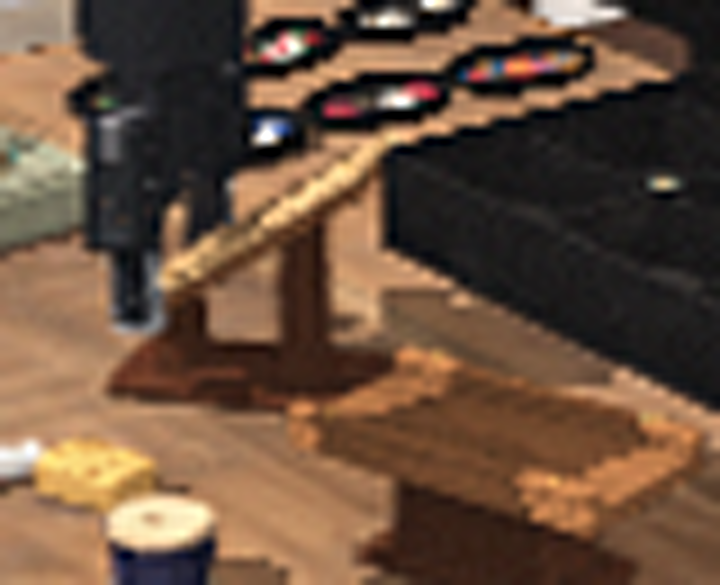

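Request:
apply_moves(
  series=[
    {"grip":1,"x":0,"y":-0.1,"z":-0.5,"turn":0},
    {"grip":1,"x":0,"y":-0.2,"z":-0.8,"turn":0},
    {"grip":1,"x":0,"y":-0.5,"z":-1,"turn":0},
    {"grip":1,"x":0,"y":-1,"z":-1,"turn":0},
    {"grip":1,"x":0,"y":-1,"z":-1,"turn":0},
    {"grip":1,"x":0,"y":-0.5,"z":-1,"turn":0},
    {"grip":1,"x":0,"y":0,"z":-1,"turn":0},
    {"grip":1,"x":0,"y":0,"z":0,"turn":0},
    {"grip":1,"x":0,"y":0,"z":0,"turn":0},
    {"grip":1,"x":0,"y":0,"z":0,"turn":0},
  ],
)

```text
time: 20.52
tool_pos: [488.6, 285.7, 198.9]
tcp_rot: [0.0, 0.947, 0.322, -0.001]
contact_force: [1.1, 0.3, 0.6]
grip_width: 85.5
```

```bash
python3 snap.py 16 wrist side top;python3 -c "
import cv2
im=cv2.imread('pics/side_16.png')[170:235,240:320];cv2.imwrite('pics/s16c.png',cv2.resize(im,None,fx=9,fy=9,interpolation=2))"
```

```text
{'time': 20.525, 'joints': [-0.853, 0.473, 0.331, 2.02, -0.236, 0.686, 0.284], 'tool_pos': [488.625, 285.748, 198.852], 'tcp_rot': [0.0, 0.947, 0.322, -0.001], 'contact_force': [1.087, 0.347, 0.614], 'grip_width': 85.517}
```

View pics/wrist_16.png

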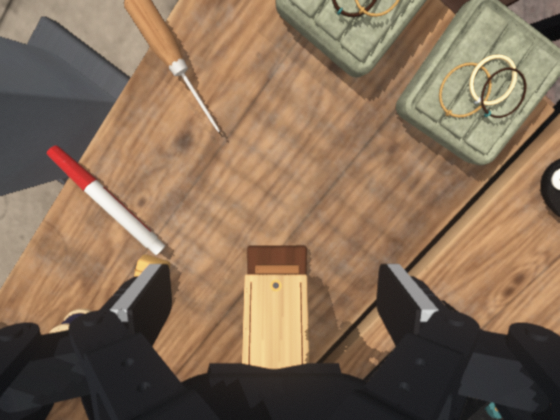

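View pics/s16c.png

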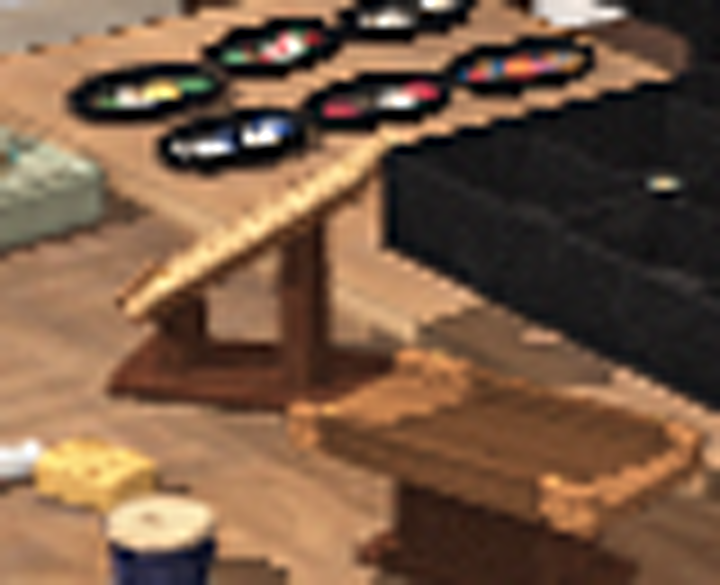

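```bash
python3 -c "
import cv2
im=cv2.imread('pics/wrist_16.png')[235:375,220:335];cv2.imwrite('pics/w16c.png',cv2.resize(im,None,fx=4.2,fy=4.2,interpolation=2))
im=cv2.imread('pics/top_16.png')[185:241,200:270];cv2.imwrite('pics/t16c.png',cv2.resize(im,None,fx=10,fy=10,interpolation=2))"
```

```text
(no output)
```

View pics/w16c.png

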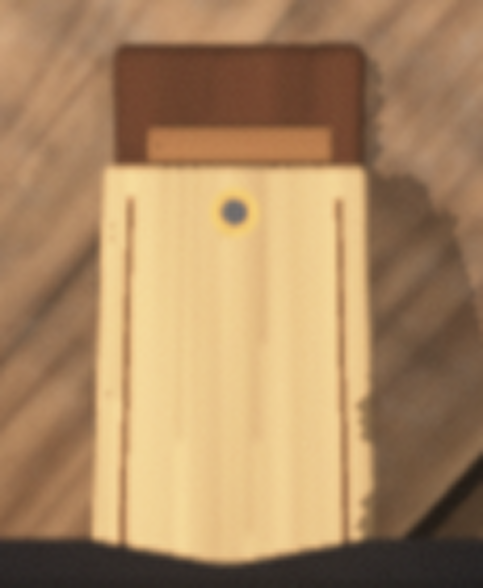

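View pics/t16c.png

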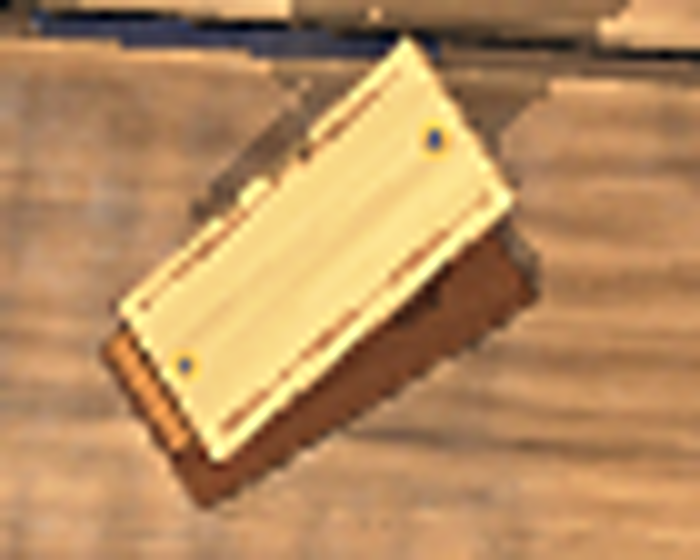

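```bash
python3 -c "
from rig import manip
print(manip.job_done())"
```

```text
the job is handed in; nothing more can be done
None
```

The sign board is on the easel's slope, released, and I handed the job in at about 20.6 s. No verdict was reported.

**What I did**
- With the jaws shut, I pushed the board's back end until the front end stuck out about 44 mm past the deck.
- I gripped it by its sides about 18 mm from the front end, lifted it clear and carried it to the easel.
- I lowered the low end so the rest's upper edge turned the board in the grip to the slope angle. I then slid it to the lip, opened the jaws and backed off.

**Last checks**
- **Placing:** The last pictures show the board flat on the slope, with its lower end visually touching the lip. It is about 1 mm off centre.
- **Straightness:** The line between the eyelets and the line between the easel's brass pins differ by about 0.1° in the top picture.
- **Clear of contact:** After backing off, the arm stood well clear of everything. The force readings were within about 1 N of zero.
- **Bystanders:** The ones seen in the last pictures looked unmoved. I did not measure their positions, and not all of them were in view.

**Disagreements**
- The top camera placed the deck and easel about 3 mm off from the wrist camera. I went by the wrist camera.
- One wrist reading put the overhang at 37 mm instead of 44. I took that to be a misread fence end, because the fence pins agreed with 44.
- The picture taken above the easel, possibly before the arm had settled, was about 4 mm off sideways. I found this on the slope and corrected it before letting go.

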